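Chock the lying bottle under the basin shelf

ROBOT

A 7-joint arm with a two-finger parallel gripper is mounted at the origin on the work surface. World frame = base frame: x ahead of the robot, y to its left, z up, the work surface at z = 0. Lengths are in mm, angles in degrees, forces in N, time in s.
With the tool pointing down it reaches from about 400 to 875 mm from the base axis. Payload 6.5 kg.
Tool frame: the origin (TCP) lies at the very end of the fingers, on their centre line; the grasp point (between the pads) lies 19 mm behind it; y points along the fingers, x is the direction in which the jaws open and shut, and the axes are right-handed (so a half turn about y gives the same grasp; the last joint's range is limited). The gripper opens to 88 mm and grips with 3 to 60 N. Pads are 18 mm wide; open, the fingers measure 123 mm over their backs; the gripper's body (75 mm by 187 mm) begins 45 mm behind the grasp point.
Start: joints at [-77.246, 30.733, -0.252, 88.115, 0.149, 61.152, -4.079], TCP at [185.117, 623.075, 238.716] pointing down, gripper open.
Joint ranges: [-154.64, 154.64], [-21.42, 123.67], [-72.66, 72.17], [13.99, 137.28], [-74.86, 254.86], [10.95, 109.41], [-158.01, 158.01]. Speed limits (degrees/s): [136.94, 136.94, 180, 180, 180, 180, 180].

INTERFACE

Orientations are given as [roll, pitch, yaw] about the fixed x, y, z axes, in that order (R = Rz(yaw) Ry(pitch) Rx(roll)).
In Python, from workcell import env gives the robot as it stands.
- The arm moves only by the tool step_arm, never from a script. Its argument "plan" is a list of rows, each a list of 7 numbers: the opening, from 0 (shut) to 1 (fully open), then the shift along the tool's x, y, z in mm, then the turn, a rotation vector about the tool's x, y, z in degrees. In form: [[claw, x, y, z, ax, ay, az], ...]. A call has 1 to 5 rows; each row is the pose to reach, as a shift and turn from the pose commanded when the call began, along the tool's axes at that moment; what a row does not reach only later rows make up. A row lasts 1/12 s, in which the tool goes at most 41.7 mm and 7.16 degrees, less where a joint would pass 70% of its speed; a pose out of reach is approached as far as the arm can. A call with a gripper value outside its range is refused whole. The fingers move at their own pace and stop on an object; "force" is the grip in N (left out, the last holds). Time passes only in rows, so rows that repeat a pose let the fingers close. It gives the time, the measured TCP pose, the force and the opening at its end, in the units of the state.
- env.read_state(): the state, without advancing time (a new reading comes with each control period).
- env.get_image(name): name is "scene" or "top" or "wrist"; returns the picture (420x560x3 uint8, blue, green, red); there is no depth.
- env.camera_params(name): a dict with "fx", "fy", "cx", "cy" (pixels), "extrinsics" (4x4, takes a point from world to camera coordinates); the wrist camera has in their place "mount" (4x4, takes a point from camera to tool coordinates, whose origin is the TCP and whose axes are the tool frame's). Camera axes: x right, y down, z forward; pixel columns grow to the right and rows downward; lengths in mm; the calibration is good to about 2 mm. A picture is of the moment at which its call begins: read the wrist's pose just before it. camera_params takes no time and is no camera call.
- env.sign_off(): hands the job in, once; it reports no verdict.
The state is a dict: "t": time; "qpos": joint angles; "joint_vel": joint speeds; "effort": joint torques, N m; "position": TCP position; "tcp_rot": TCP orientation; "ft_force": force on the tool from outside, world axes, zero at the start; "torque": the same for the moment, N m; "opening": finger opening in mm.
Only numpy, scipy, OpenCV 4.12 (cv2) and the standard library are available. Lean on these libraries where they do the work, as an engineer would, in place of code of your own. Each camera call takes 0.05 s, during which the arm holds its last target. There are 200 camera calls.

TASK

Put the bottle away lying on the sloping drain board, lid to the back, pointing straight back under the clear shelf with no more than a quarter of its length showing in front. The board slopes towards the basin and the bottle would roll, so first take the scrubbing brick from the soap dish and set it flat on the board as a chock, then ease the bottle down onto the board and up against the uphill side of the brick, and let go only when it rests on both, so that it neither drops nor rolls when released. Leave the jug, mug and jar alone.

Things in the scene. Friction and masses are not known exactly. Their poses are not given: they have to be found in the camera images.
- stand: Fixed drain stand: a metal drain board on four short legs, below a clear shelf. Origin on the counter (z = 0) straight below the middle of the shelf's front edge (nearest the robot); x points back under the shelf, y left along the edge, z up; no tilt of its own. Shelf on two upright 14 mm posts at x = 90, y = +168 and -168 mm; open at front, back and sides.
- board (a point): Point on the board's top face, in the stand's frame at x = 0, y = 0, z = 60 mm (its axes are the stand's). The board is flat, 8 mm thick, without lips, x from -100 to +160 mm, y from -140 to +140 mm. Level along x; it drops 4 degrees towards -y (the basin): top at z = 60 mm + 0.07 y in the stand's frame, so 50 mm at the low edge, 70 mm at the high edge.
- shelf_edge (a point): Middle of the front lower edge of the clear shelf, in the stand's frame at x = 0, y = 0, z = 250 mm (its underside). The shelf is a level plate over x 0 to 110 mm, y -180 to +180 mm, 8 mm thick, with a 6 mm steel trim rod on top of its front edge.
- bottle: Closed green glass bottle, 185 mm long, 0.3 to 0.5 kg: a true cylinder 60 mm in diameter, 140 mm long, then a 26 mm neck and a 32 mm metal lid. Origin on the axis at the middle of the cylinder; x points along the axis to the lid (base at x = -70, shoulder +70, lid end +115 mm). Mass centre near x = +5 mm. y, z turn as it rolls. Starts lying on the rack, lid away from the robot.
- lid_end (a point): Centre of the outer end face of the bottle's lid, on the bottle's axis, 115 mm from its origin; axes as the bottle's.
- brick: Burnt-clay foot-scrubbing brick, a plain block 75 mm (x) by 40 mm (y) by 28 mm (z), about 0.17 kg. Origin at the centre of its underside, z up. It starts lying on the ribs of the soap dish.
- dish: Fixed blue ceramic soap dish on a foot: a 130 by 100 mm plate without a rim, its top 40 mm above the counter, with two ribs across it at x = +25 and -25 mm (12 mm wide, 75 mm long, 6 mm high, tops at z = 46 mm) on which the brick lies. Origin at the centre of the foot's underside, on the counter.
- rack: Fixed steel wire rack of two level bars along its x axis, 8 mm thick, 130 mm long, at y = +20 and -20 mm, centre lines 60 mm above the counter, on wire legs at both ends. The bottle lies in the groove between them, its axis 87.5 mm above the counter. Origin on the counter below the middle.
- jug: Bystander: steel jug with handle, about 105 mm wide, 140 mm high; origin at the centre of its underside.
- mug: Bystander: grey plastic mug, 80 mm wide, 90 mm high; origin at the centre of its underside.
- jar: Bystander: small lidded ceramic jar, 60 mm wide, 60 mm high; origin at the centre of its underside.

How it is judged:
By the outcome, as a careful person would: the job done as asked, in the order asked, and still so for the second after the job is handed in, with the robot touching nothing.
It also fails if it takes over 72 s, if anything falls off the work surface, if the arm or the gripper's body presses on something with over 40 N, if the wrist force passes 120 N, or if a joint passes its speed limit or range.

## Working session

There is one attempt and no reset: what is moved stays moved. The work goes in short steps, Python scripts to look and compute and a tool call to move; the robot and the scene stay as the last step left them, time stands still between calls to the robot, and variables do not carry over. Pictures are saved under pics/ and viewed, about 8 in all and at most 12, crops included, and the job is handed in when it is done.

Besides the shell and the picture viewer there is one more tool, called after "Request:" in YAML: its name, and indented under it one key for each argument. step_arm: Moves the arm, as the interface text tells. Its arguments: {"type":"object","properties":{"plan":{"type":"array"},"force":{"type":"number"}},"required":["plan"]}

```bash
mkdir -p pics; ls; python3 - <<'E'
from workcell import env
import cv2,numpy as np
np.set_printoptions(precision=4,suppress=True)
for n in("scene","top"):
    cv2.imwrite(f"pics/{n}0.png",env.get_image(n)); print(n,env.camera_params(n))
print(env.camera_params("wrist")); print(env.read_state())
E
```

```text
pics
scene {'fx': 509.9357532821315, 'fy': 509.9357532821315, 'cx': 284.93244456687717, 'cy': 208.7923287320011, 'extrinsics': array([[   0.6067,    0.7949,    0.0026, -368.9723],
       [   0.4544,   -0.3441,   -0.8216, -125.3998],
       [  -0.6522,    0.4997,   -0.57  , 1663.9696],
       [   0.    ,    0.    ,    0.    ,    1.    ]])}
top {'fx': 392.0363766947155, 'fy': 392.0363766947155, 'cx': 278.8046600847656, 'cy': 200.88281274328781, 'extrinsics': array([[   0.0147,   -0.9999,   -0.0074,   10.8591],
       [  -0.9917,   -0.0137,   -0.1279,  577.1177],
       [   0.1278,    0.0092,   -0.9918, 1226.5415],
       [   0.    ,    0.    ,    0.    ,    1.    ]])}
{'fx': 377.03913412961737, 'fy': 377.03913412961737, 'cx': 277.71609299846665, 'cy': 205.54205569261796, 'mount': array([[   1.    ,   -0.0006,   -0.0005,    1.6419],
       [   0.0003,   -0.2582,    0.9661, -145.0011],
       [  -0.0007,   -0.9661,   -0.2582,   67.2076],
       [   0.    ,    0.    ,    0.    ,    1.    ]])}
{'t': 0.1, 'qpos': array([-77.2465,  30.7717,  -0.2506,  88.165 ,   0.1486,  61.1516,
        -4.0796]), 'joint_vel': array([-0.0021, -0.056 , -0.0558, -0.1709,  0.0329,  0.0018,  0.0769]), 'effort': array([  0.0026, -57.2078,   0.9942, -25.2229,  -0.0561,   0.0135,
         0.    ]), 'position': array([185.0071, 622.54  , 237.9442]), 'tcp_rot': array([-90.0081,   0.0876,  73.454 ]), 'ft_force': array([-0.2165,  0.3799, -0.182 ]), 'torque': array([0.0041, 0.0311, 0.0296]), 'opening': 88.14817285180698}
```

View pics/top0.png

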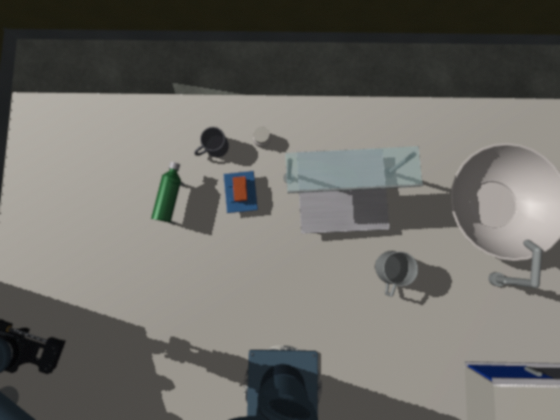

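View pics/scene0.png

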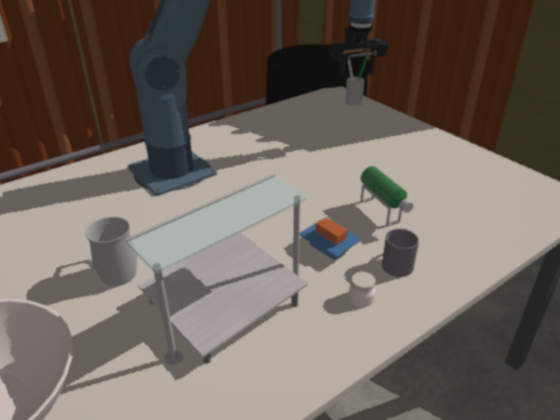

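The top view shows the bottle at about (167,193), the brick on its dish at (240,189), the stand's shelf and board around (345,190), and the jug at (397,268). The mug is at (214,142) and the jar at (262,137). Next I'll enlarge both views to measure.

```bash
cat > h.py <<'E'
import numpy as np, cv2
from workcell import env
from scipy.spatial.transform import Rotation as R
np.set_printoptions(precision=2,suppress=True)
def cam(n,st=None):
    p=env.camera_params(n); K=np.array([[p['fx'],0,p['cx']],[0,p['fy'],p['cy']],[0,0,1]])
    if n!='wrist': return K,np.array(p['extrinsics'])
    T=np.eye(4); T[:3,:3]=R.from_euler('xyz',st['tcp_rot'],degrees=True).as_matrix(); T[:3,3]=st['position']
    return K,np.linalg.inv(T@np.array(p['mount']))
def proj(C,P):
    K,E=C; q=(np.atleast_2d(P)@E[:3,:3].T+E[:3,3])@K.T; return q[:,:2]/q[:,2:]
def ray(C,uv,z):
    K,E=C; o=-E[:3,:3].T@E[:3,3]; d=E[:3,:3].T@np.linalg.inv(K)@np.array([*uv,1.]); return o+d*(z-o[2])/d[2]
def crop(img,c0,r0,c1,r1,s,fn,g=1.6):
    i=cv2.resize(img[r0:r1,c0:c1],None,fx=s,fy=s,interpolation=cv2.INTER_CUBIC); i=np.clip(i*float(g),0,255).astype('uint8')
    for c in range(-(-c0//20)*20,c1,20): 
        x=int((c+.5-c0)*s); cv2.line(i,(x,0),(x,6),(0,255,255),1); cv2.putText(i,str(c),(x-10,16),0,.35,(0,255,255))
    for r in range(-(-r0//20)*20,r1,20):
        y=int((r+.5-r0)*s); cv2.line(i,(0,y),(6,y),(0,255,255),1); cv2.putText(i,str(r),(8,y+4),0,.35,(0,255,255))
    cv2.imwrite(fn,i)
E
python3 - <<'E'
from h import *
crop(cv2.imread('pics/top0.png'),140,120,440,240,2.66,'pics/t1.png',1.5)
crop(cv2.imread('pics/scene0.png'),110,140,430,370,2.5,'pics/s1.png',1.1)
E
```

```text
(no output)
```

View pics/t1.png

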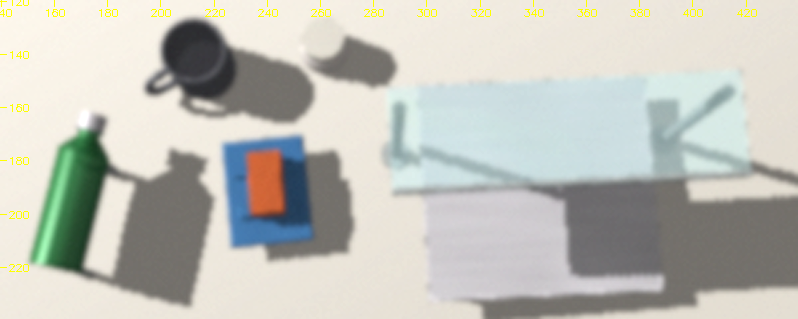

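View pics/s1.png

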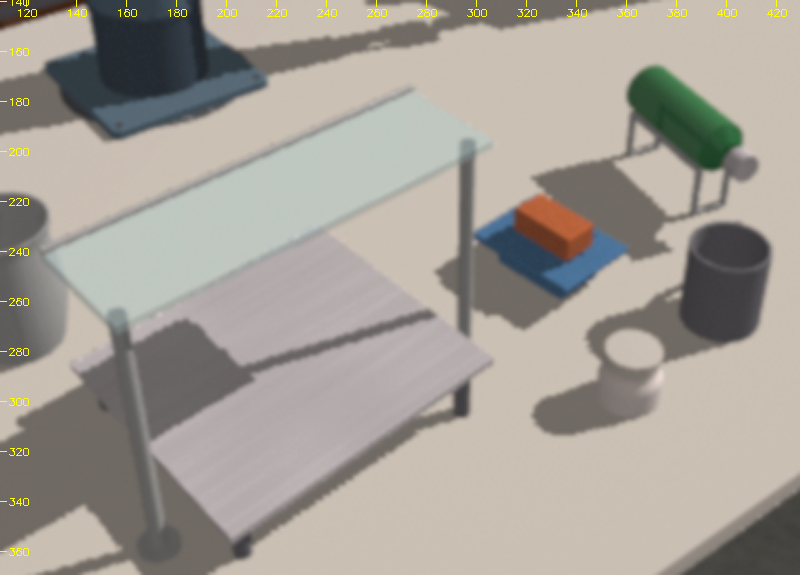

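```bash
cat > fit0.py <<'E'
from h import *
from scipy.optimize import least_squares
T,S=cam('top'),cam('scene')
t=lambda x,y:np.array([140+x/2.66-.5,120+y/2.66-.5]); s=lambda x,y:np.array([110+x/2.5-.5,140+y/2.5-.5])
def fit(name,obs,x0):
    def f(p,each=False):
        c,sn=np.cos(p[2]),np.sin(p[2]); r=[]
        for C,P,uv in obs:
            P=np.array(P,float); W=[p[0]+c*P[0]-sn*P[1],p[1]+sn*P[0]+c*P[1],P[2]]; r.append(proj(C,W)[0]-uv)
        return np.array(r) if each else np.ravel(r)
    o=least_squares(f,x0,x_scale=[10,10,.1],loss='soft_l1'); print(name,o.x[:2],np.degrees(o.x[2])); print(f(o.x,True).T); return o.x
fit('stand',[(T,(0,180,258),t(391,192)),(T,(0,-180,258),t(749,175)),(T,(110,180,258),t(386,87)),(T,(110,-180,258),t(743,70)),
 (T,(-100,140,69.8),t(431,300)),(T,(-100,-140,50.2),t(663,290)),
 (S,(0,-180,258),s(45,258)),(S,(0,180,258),s(413,90)),(S,(110,-180,250),s(118,332)),(S,(110,180,258),s(491,145)),
 (S,(160,-140,50.2),s(235,543)),(S,(160,140,69.8),s(492,360)),(S,(-100,-140,50.2),s(72,366))],[600,-150,0])
fit('brick',[(T,(37.5,20,74),t(247,152)),(T,(37.5,-20,74),t(280,149)),(T,(-37.5,-20,74),t(285,213)),(T,(-37.5,20,74),t(251,216)),
 (S,(-37.5,-20,74),s(515,205)),(S,(-37.5,20,74),s(541,196)),(S,(37.5,20,74),s(592,230)),(S,(37.5,-20,74),s(568,242))],[550,100,0])
fit('dish',[(T,(65,50,40),t(223,144)),(T,(65,-50,40),t(301,136)),(T,(-65,-50,40),t(312,238)),(T,(-65,50,40),t(232,247))],[550,100,0])
fit('bottle',[(T,(115,0,87.5),t(93,112)),(T,(-70,0,87.5),t(56,266)),(T,(-70,30,87.5),t(32,262)),(T,(-70,-30,87.5),t(80,270)),
 (S,(115,0,87.5),s(746,166))],[550,300,-.2])
for n,u,z in(('jug',t(683,395),140),('mug',t(196,50),90),('jar',t(322,40),60)): print(n,ray(T,u,z))
E
python3 fit0.py
```

```text
stand [ 585.2  -183.74] 3.815495215351907
[[ 0.39  0.86  0.05 -0.9  -0.82  0.29 -1.51 -0.41 -0.29  2.13 -1.18  1.65
  -0.46]
 [ 0.08 -0.61 -0.69 -1.3  -0.25 -0.83 -2.08 -0.43  1.77 -2.06 -1.36 -1.01
  -0.79]]
brick [612.43 142.99] 4.484128476566507
[[ 0.2   0.44 -0.18 -0.14 -0.68 -0.12  0.84 -0.54]
 [-0.3   0.01 -0.55 -0.86  0.76 -1.68 -2.3  -0.61]]
dish [606.16 145.24] 7.1037452609203395
[[-0.71  0.58  0.52 -0.42]
 [-0.37 -0.71  0.49  0.51]]
bottle [575.58 368.99] -10.845612473027026
[[ 0.21 -0.01 -0.42  0.41  0.88]
 [ 0.54  0.23 -0.23  0.69  1.4 ]]
jug [ 372.89 -324.01  140.  ]
mug [766.38 228.62  90.  ]
jar [789.59  81.12  60.  ]
```

The fits agree to about 3 mm, and the heights and sizes check out. The plan is to grasp the brick, and later the bottle, with the tool tilted about 40° below horizontal. That keeps the hand in front of the shelf.

```bash
cat > mv.py <<'E'
from h import *
ST=np.array([585.2,-183.74]); SY=3.8
def ori(head,th,roll=0):   # tool y = forward/down by th below horizontal, tool x = left, roll about heading (deg)
    f=np.array([np.cos(np.radians(head)),np.sin(np.radians(head)),0]); l=np.array([-f[1],f[0],0]); t=np.radians(th)
    y=f*np.cos(t)-np.array([0,0,1])*np.sin(t); M=np.stack([l,y,np.cross(l,y)],1)
    return R.from_rotvec(f*np.radians(roll))*R.from_matrix(M)
def W(xs,ys,z):  # stand -> world
    a=np.radians(SY); return np.array([ST[0]+np.cos(a)*xs-np.sin(a)*ys,ST[1]+np.sin(a)*xs+np.cos(a)*ys,z])
def plan(wps,st=None):   # wps: (pos,Rot); splits into calls of <=5 rows, prints target per call
    st=st or env.read_state(); p=st['position']; r=R.from_euler('xyz',st['tcp_rot'],degrees=True)
    print('t',round(st['t'],2),'pos',p,'rot',st['tcp_rot'],'F',st['ft_force'],'op',round(st['opening'],1),'q',st['qpos'])
    for P,Q in wps:
        d=np.array(P)-p; w=(r.inv()*Q).as_rotvec(degrees=True)
        rows=max(np.linalg.norm(d)/41,np.linalg.norm(w)/7.1); n=max(1,int(np.ceil(rows/5)))
        for k in range(n):
            r0=r*R.from_rotvec(w*k/n,degrees=True); print(' call rows %.1f:'%(rows/n),r0.inv().apply(d/n).round(1),(w/n).round(1))
        p,r=np.array(P),Q
E
python3 - <<'E'
from mv import *
h=np.radians(4.5); b=np.array([612.4,143.0]); f=np.array([np.cos(h),np.sin(h)])
plan([([*(b-f*60),180],ori(4.5,40)),([*(b-f*5),57],ori(4.5,40))])
E
```

```text
t 0.1 pos [185.01 622.54 237.94] rot [-90.01   0.09  73.45] F [-0.22  0.38 -0.18] op 88.1 q [-77.25  30.77  -0.25  88.17   0.15  61.15  -4.08]
 call rows 5.0: [-119.8   19.5 -163.4] [-16.5  -6.5  -3.1]
 call rows 5.0: [-139.2   56.1 -137.5] [-16.5  -6.5  -3.1]
 call rows 5.0: [-156.7   82.6 -100.4] [-16.5  -6.5  -3.1]
 call rows 3.3: [ -0.  121.2  58.9] [0. 0. 0.]
```

Request:
step_arm:
  plan:
    - [1,-24,4,-33,-3.3,-1.3,-0.6]
    - [1,-48,8,-65,-6.6,-2.6,-1.2]
    - [1,-72,12,-98,-9.9,-3.9,-1.9]
    - [1,-96,16,-131,-13.2,-5.2,-2.5]
    - [1,-120,19,-163,-16.5,-6.5,-3.1]

```text
t: 0.52
position: [308.1, 459.8, 219.4]
tcp_rot: [-106.8, -2.1, 80.4]
ft_force: [1.4, 0.1, -0.5]
opening: 88.0
```

Request:
step_arm:
  plan:
    - [1,-28,11,-28,-3.3,-1.3,-0.6]
    - [1,-56,22,-55,-6.6,-2.6,-1.2]
    - [1,-84,34,-82,-9.9,-3.9,-1.9]
    - [1,-111,45,-110,-13.2,-5.2,-2.5]
    - [1,-139,56,-137,-16.5,-6.5,-3.1]

```text
t: 0.93
position: [428.4, 300.6, 200.3]
tcp_rot: [-123.3, -2.2, 87.5]
ft_force: [1.6, 0.0, 0.5]
opening: 88.7
```

Request:
step_arm:
  plan:
    - [1,-31,17,-20,-3.3,-1.3,-0.6]
    - [1,-63,33,-40,-6.6,-2.6,-1.2]
    - [1,-94,50,-60,-9.9,-3.9,-1.9]
    - [1,-125,66,-80,-13.2,-5.2,-2.5]
    - [1,-157,82,-100,-16.5,-6.5,-3.1]

```text
t: 1.35
position: [467.6, 227.8, 170.1]
tcp_rot: [-128.8, 3.6, 90.0]
ft_force: [-0.1, -0.5, -0.1]
opening: 88.1
```

```bash
python3 - <<'E'
from mv import *
h=np.radians(4.5); b=np.array([612.4,143.0]); f=np.array([np.cos(h),np.sin(h)])
plan([([*(b-f*60),180],ori(4.5,40))])
print(env.read_state()['joint_vel'])
E
```

```text
t 1.35 pos [467.59 227.79 170.13] rot [-128.75    3.63   89.98] F [-0.05 -0.47 -0.07] op 88.1 q [-54.19  18.57   4.67 135.8   88.52  29.32 -40.52]
 call rows 3.0: [-89.9  50.  -68.9] [-11.4  -0.7  -5.8]
[  97.59   15.89 -101.8     2.35   33.8    37.97   -9.03]
```

Request:
step_arm:
  plan:
    - [1,-30,17,-23,-3.8,-0.2,-1.9]
    - [1,-60,33,-46,-7.6,-0.4,-3.8]
    - [1,-90,50,-69,-11.4,-0.7,-5.8]
    - [1,-90,50,-69,-11.4,-0.7,-5.8]
    - [1,-90,50,-69,-11.4,-0.7,-5.8]

```text
t: 1.77
position: [482.0, 178.1, 123.3]
tcp_rot: [-128.7, 10.1, 94.3]
ft_force: [0.5, -0.1, -1.2]
opening: 87.7
```

```bash
python3 - <<'E'
from mv import *
h=np.radians(4.5); b=np.array([612.4,143.0]); f=np.array([np.cos(h),np.sin(h)])
plan([([*(b-f*60),180],ori(4.5,40)),([*(b-f*5),57],ori(4.5,40))])
print(env.read_state()['joint_vel'])
E
```

```text
t 1.77 pos [481.98 178.09 123.25] rot [-128.67   10.07   94.28] F [ 0.47 -0.1  -1.22] op 87.7 q [-14.03  29.58 -35.06 136.77 103.86  47.07 -39.82]
 call rows 2.4: [-54.2   4.7 -82.7] [-11.3   6.9  -7.4]
 call rows 3.3: [ -0.  121.2  58.9] [0. 0. 0.]
[ 95.61  35.31 -95.31   1.62  30.97  48.81  14.73]
```

```bash
python3 - <<'E'
from mv import *
plan([([620,110,220],ori(4.5,50))])
plan([([640,110,240],ori(20,60))])
E
```

```text
t 1.77 pos [481.98 178.09 123.25] rot [-128.67   10.07   94.28] F [ 0.47 -0.1  -1.22] op 87.7 q [-14.03  29.58 -35.06 136.77 103.86  47.07 -39.82]
 call rows 4.4: [ -93.9   19.1 -154.5] [-1.3  6.2 -7.9]
t 1.77 pos [481.98 178.09 123.25] rot [-128.67   10.07   94.28] F [ 0.47 -0.1  -1.22] op 87.7 q [-14.03  29.58 -35.06 136.77 103.86  47.07 -39.82]
 call rows 2.5: [-49.4   8.2 -91.1] [ 3.6 -3.7 -8.6]
 call rows 2.5: [-55.4  -5.3 -87.8] [ 3.6 -3.7 -8.6]
```

Request:
step_arm:
  plan:
    - [1,-21,4,-35,0,1,-1]
    - [1,-43,9,-70,-0.3,3,-3]
    - [1,-64,13,-105,-0.7,5,-5]
    - [1,-94,19,-154,-1.3,6,-8]
    - [1,-94,19,-154,-1.3,6,-8]

```text
t: 2.18
position: [624.8, 103.0, 224.3]
tcp_rot: [-130.4, 0.1, 94.1]
ft_force: [0.8, -0.9, 0.3]
opening: 88.0
```

```bash
python3 - <<'E'
from mv import *
plan([([620,110,220],ori(4.5,50))])
print(env.read_state()['joint_vel'])
E
```

```text
t 2.18 pos [624.82 102.98 224.31] rot [-130.36    0.07   94.14] F [ 0.83 -0.86  0.3 ] op 88.0 q [  3.83  19.32 -25.38 124.33  97.89  16.86 -15.26]
 call rows 0.2: [7.4 0.5 6.1] [ 0.4 -0.2 -0.3]
[ -6.99  -3.17  18.44 -16.06 -56.85 -14.05  63.67]
```

```bash
python3 - <<'E'
from mv import *
h=np.radians(4.5); b=np.array([612.4,143.0]); f=np.array([np.cos(h),np.sin(h)])
plan([([*(b-f*45),125],ori(4.5,45)),([*(b-f*5),57],ori(4.5,45))])
E
```

```text
t 2.18 pos [624.82 102.98 224.31] rot [-130.36    0.07   94.14] F [ 0.83 -0.86  0.3 ] op 88.0 q [  3.83  19.32 -25.38 124.33  97.89  16.86 -15.26]
 call rows 2.9: [ 40.7  40.3 105.8] [-4.6 -0.2 -0.3]
 call rows 1.9: [-0.  76.4 19.8] [0. 0. 0.]
```

Request:
step_arm:
  plan:
    - [1,10,10,26,-1,0,0]
    - [1,20,20,53,-2.5,0,0]
    - [1,31,30,79,-3.5,0,-0.3]
    - [1,41,40,106,-4.6,-0.2,-0.3]
    - [1,41,40,106,-4.6,-0.2,-0.3]

```text
t: 2.6
position: [553.4, 147.4, 112.9]
tcp_rot: [-133.7, -0.1, 95.3]
ft_force: [-2.1, -0.5, -0.6]
opening: 88.3
```

```bash
python3 - <<'E'
from mv import *
h=np.radians(4.5); b=np.array([612.4,143.0]); f=np.array([np.cos(h),np.sin(h)])
st=env.read_state()
plan([([*(b-f*45),125],ori(4.5,45)),([*(b-f*5),57],ori(4.5,45))],st)
im=env.get_image('wrist'); C=cam('wrist',st)
for x in(37.5,-37.5):
  for y in(20,-20):
    P=b+f*x+y*np.array([-f[1],f[0]]); u=proj(C,[[*P,74]])[0]; cv2.circle(im,tuple(u.round().astype(int)),2,(255,255,0),-1); print(u)
crop(im,0,0,560,420,1.4,'pics/w1.png',1.3)
E
```

```text
t 2.6 pos [553.4  147.39 112.87] rot [-133.7    -0.11   95.28] F [-2.14 -0.49 -0.57] op 88.3 q [  3.91  35.14 -37.29 135.84 132.91  43.17 -53.34]
 call rows 0.5: [ -9.2   0.4 -18. ] [-1.3  0.5  0.6]
 call rows 1.9: [-0.  76.4 19.8] [0. 0. 0.]
[289.22 269.54]
[231.15 269.38]
[294.85 215.43]
[217.78 215.08]
```

View pics/w1.png

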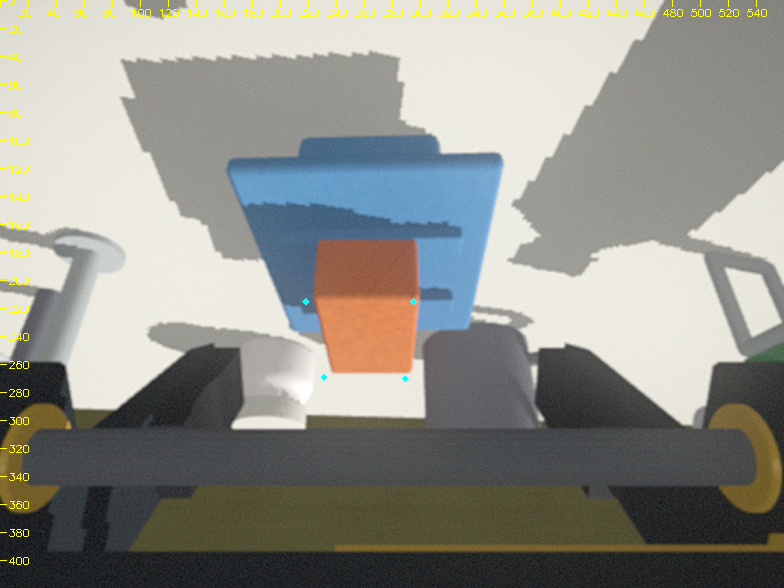

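The wrist view shows the brick's near top edge at (226–298, 212) and its far edge at (236–294, 266). That's about 5 px right of the prediction, so the brick is about 2.7 mm further to +y. I'll correct for that and descend.

```bash
python3 - <<'E'
from mv import *
h=np.radians(4.5); b=np.array([611.5,145.5]); f=np.array([np.cos(h),np.sin(h)])
plan([([*(b-f*35),100],ori(4.5,45)),([*(b-f*5),57],ori(4.5,45))])
E
```

```text
t 2.65 pos [556.33 146.62 115.91] rot [-133.9    -0.02   95.18] F [0.03 0.36 0.03] op 88.3 q [  3.94  34.79 -37.16 135.6  132.67  42.86 -53.04]
 call rows 0.6: [-5.7 25.2 -3.3] [-1.1  0.5  0.5]
 call rows 1.3: [-0.  51.6  9.2] [0. 0. 0.]
```

Request:
step_arm:
  plan:
    - [1,-3,13,-2,-0.5,0.2,0.2]
    - [1,-6,25,-3,-1.1,0.5,0.5]
    - [1,-6,25,-3,-1.1,0.5,0.5]

```text
t: 2.9
position: [583.3, 140.5, 106.1]
tcp_rot: [-135.7, 0.1, 94.1]
ft_force: [0.4, -0.9, -0.3]
opening: 88.5
```

```bash
python3 - <<'E'
from mv import *
h=np.radians(4.5); b=np.array([611.5,145.5]); f=np.array([np.cos(h),np.sin(h)])
plan([([*(b-f*5),57],ori(4.5,45))])
E
```

```text
t 2.9 pos [583.32 140.51 106.09] rot [-135.75    0.06   94.11] F [ 0.36 -0.89 -0.34] op 88.5 q [  4.42  38.17 -36.02 133.33 135.84  45.37 -54.  ]
 call rows 1.3: [ 3.  51.1 18.8] [ 0.7 -0.2 -0.3]
```

Request:
step_arm:
  plan:
    - [1,1,13,5,0.3,0,0]
    - [1,2,26,9,0.7,0,-0.3]
    - [1,3,38,14,0.7,-0.2,-0.3]
    - [1,3,45,17,0.7,-0.2,-0.3]
    - [1,3,45,17,0.7,-0.2,-0.3]

```text
t: 3.32
position: [601.8, 145.7, 62.2]
tcp_rot: [-135.0, -0.0, 94.6]
ft_force: [-0.3, -0.3, 0.4]
opening: 88.2
```

```bash
python3 - <<'E'
from mv import *
h=np.radians(4.5); b=np.array([611.5,145.5]); f=np.array([np.cos(h),np.sin(h)])
plan([([*(b-f*5),57],ori(4.5,45))])
E
```

```text
t 3.32 pos [601.83 145.68  62.23] rot [-134.96   -0.03   94.58] F [-0.29 -0.35  0.41] op 88.2 q [  4.01  45.14 -34.49 130.02 139.78  47.47 -54.3 ]
 call rows 0.2: [-0.9  7.   0.4] [-0.   0.   0.1]
```

Request:
step_arm:
  plan:
    - [1,-1,7,0,0,0,0]
    - [1,-1,7,0,0,0,0]
    - [0.6,-1,7,0,0,0,0]
    - [0.3,-1,7,0,0,0,0]
    - [0.3,-1,7,0,0,0,0]
  force: 30

```text
t: 3.73
position: [606.0, 145.7, 57.6]
tcp_rot: [-135.0, -0.1, 94.7]
ft_force: [0.4, -0.1, 0.1]
opening: 70.0
```

Request:
step_arm:
  plan:
    - [0.3,0,0,0,0,0,0]
    - [0.3,0,0,0,0,0,0]
    - [0.3,0,0,0,0,0,0]
    - [0.3,0,0,0,0,0,0]

```text
t: 4.07
position: [606.0, 145.7, 57.3]
tcp_rot: [-135.0, -0.1, 94.6]
ft_force: [0.6, -0.1, -0.3]
opening: 43.8
```

```bash
python3 - <<'E'
from mv import *
st=env.read_state(); print(st['joint_vel'])
# brick in place: TCP 10 above brick underside; target brick centre x_s=61.5,y_s=0
p=st['position']
plan([(p+[0,0,80],ori(4.5,45)),(W(-40,30,190),ori(3.8,45)),(W(-15,5,110),ori(3.8,45,4))])
E
```

```text
[ 0.24 -0.02  0.15  0.04 -0.07 -0.01  0.01]
t 4.07 pos [606.05 145.67  57.26] rot [-134.96   -0.06   94.65] F [ 0.64 -0.07 -0.34] op 43.8 q [  4.11  45.97 -34.26 129.42 140.4   47.52 -54.25]
 call rows 2.0: [  0.1 -56.6 -56.5] [-0.   0.1  0.1]
 call rows 3.8: [-148.1  -49.1   11.9] [0.  0.2 0.2]
 call rows 3.8: [-148.4  -48.5   11.2] [0.  0.2 0.2]
 call rows 2.1: [-25.   74.2  38.9] [ 0.   2.8 -2.8]
```

Opening is 43.8, so the jaws are still closing. I'll keep closing, then lift.

Request:
step_arm:
  plan:
    - [0.3,0,0,0,0,0,0]
    - [0.3,0,0,0,0,0,0]
    - [0.3,0,-10,-10,0,0,0]
    - [0.3,0,-25,-25,0,0,0]
    - [0.3,0,-40,-40,0,0,0]

```text
t: 4.48
position: [605.0, 145.5, 113.1]
tcp_rot: [-134.8, -0.1, 94.7]
ft_force: [-0.3, -0.1, -1.4]
opening: 39.9
```

Request:
step_arm:
  plan:
    - [0.3,0,-10,-10,0,0,0]
    - [0.3,0,-18,-18,0,0,0]
    - [0.3,0,-18,-18,0,0,0]
    - [0.3,0,-18,-18,0,0,0]

```text
t: 4.82
position: [606.1, 145.6, 139.4]
tcp_rot: [-135.0, -0.1, 94.7]
ft_force: [-0.2, -0.2, -2.1]
opening: 39.7
```

```bash
python3 - <<'E'
from mv import *
plan([(W(5,10,130),ori(3.8,45)),(W(40,0,90),ori(3.8,45,4)),(W(56.5,0,74),ori(3.8,45,4))])
E
```

```text
t 4.82 pos [606.05 145.56 139.38] rot [-134.98   -0.05   94.65] F [-0.23 -0.19 -2.13] op 39.7 q [  4.19  33.09 -34.61 129.92 130.24  37.22 -48.32]
 call rows 3.9: [-158.3  -11.8   18.2] [-0.   0.3  0.3]
 call rows 3.9: [-158.5  -10.9   17.4] [-0.   0.3  0.3]
 call rows 1.3: [-10.   53.    3.5] [ 0.   2.8 -2.8]
 call rows 0.6: [-1.1 23.  -0.4] [0. 0. 0.]
```

Request:
step_arm:
  plan:
    - [0.3,-25,-2,3,0,0,0]
    - [0.3,-60,-4,7,0,0,0]
    - [0.3,-95,-7,11,0,0,0]
    - [0.3,-130,-10,15,0,0,0.2]
    - [0.3,-158,-12,18,0,0.3,0.3]

```text
t: 5.23
position: [596.3, -16.2, 132.9]
tcp_rot: [-134.8, -0.1, 94.1]
ft_force: [0.3, -0.1, -0.8]
opening: 39.8
```

Request:
step_arm:
  plan:
    - [0.3,-35,-2,4,0,0,0]
    - [0.3,-70,-4,8,0,0,0]
    - [0.3,-105,-7,12,0,0,0]
    - [0.3,-140,-10,15,0,0.3,0.3]
    - [0.3,-158,-11,17,0,0.3,0.3]

```text
t: 5.65
position: [588.3, -178.0, 128.7]
tcp_rot: [-134.9, -0.1, 93.4]
ft_force: [1.9, -0.4, -2.6]
opening: 39.5
```

Request:
step_arm:
  plan:
    - [0.3,0,0,0,0,0,0]
    - [0.3,0,0,0,0,0,0]
    - [0.3,0,0,0,0,0,0]

```text
t: 5.9
position: [589.1, -171.1, 129.5]
tcp_rot: [-134.9, -0.2, 93.9]
ft_force: [0.3, 0.4, -1.7]
opening: 40.0
```

```bash
python3 - <<'E'
from mv import *
st=env.read_state()
plan([(W(5,0,100),ori(3.8,45,4)),(W(56.5,0,80),ori(3.8,45,4)),(W(56.5,0,71),ori(3.8,45,4))],st)
im=env.get_image('wrist'); C=cam('wrist',st)
for P in [W(-100,140,69.8),W(-100,-140,50.2),W(160,140,69.8),W(160,-140,50.2),W(0,180,250),W(0,-180,250)]:
    u=proj(C,P)[0]; cv2.circle(im,tuple(u.round().astype(int)),3,(255,255,0),-1); print(u)
crop(im,0,0,560,420,1.4,'pics/w2.png',1.3)
E
```

```text
t 5.9 pos [ 589.13 -171.1   129.5 ] rot [-134.88   -0.18   93.88] F [ 0.26  0.43 -1.69] op 40.0 q [ 55.3   37.05 -40.64 128.54 179.2   18.13 -56.01]
 call rows 0.8: [-12.4  21.   20.6] [-0.1  2.8 -2.7]
 call rows 1.3: [ -1.4  50.5 -22.3] [0. 0. 0.]
 call rows 0.2: [-0.6  6.3  6.3] [0. 0. 0.]
[764.08 -92.72]
[-267.06 -124.42]
[424.66 268.09]
[102.1  247.84]
[948.   724.62]
[-509.6   732.63]
```

View pics/w2.png

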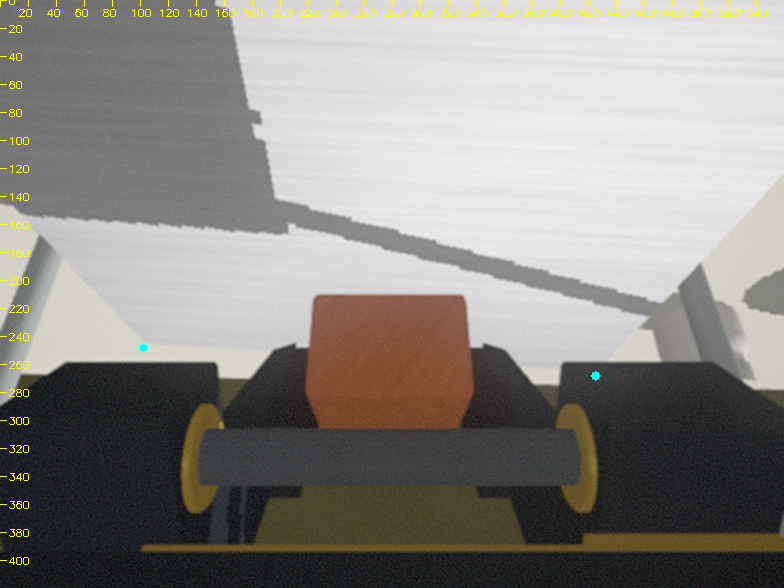

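The wrist view shows the board's rear corners at about (105,244) and (431,264). The prediction was (102,248) and (425,268), so the pose is good to 4–5 mm with no yaw error. The brick sits square in the jaws. I'll move it in under the shelf and lower it, rolled 4° to match the slope.

Request:
step_arm:
  plan:
    - [0.3,-4,7,7,0,1,-1]
    - [0.3,-8,14,14,0,2,-2]
    - [0.3,-12,21,20,0,2.8,-2.7]
    - [0.3,-12,21,20,0,2.8,-2.7]

```text
t: 6.28
position: [590.7, -184.0, 99.7]
tcp_rot: [-134.8, -4.1, 93.7]
ft_force: [0.1, -0.7, -2.5]
opening: 39.6
```

Request:
step_arm:
  plan:
    - [0.3,0,13,-6,0,0,0]
    - [0.3,-1,26,-11,0,0,0]
    - [0.3,-1,40,-17,0,0,0]
    - [0.3,-1,50,-22,0,0,0]
    - [0.3,-1,50,-22,0,0,0]

```text
t: 6.7
position: [644.1, -178.4, 82.3]
tcp_rot: [-135.1, -3.9, 93.9]
ft_force: [0.6, -0.7, -1.3]
opening: 39.9
```

```bash
python3 - <<'E'
from mv import *
plan([(W(57,0,74),ori(3.8,45,4)),(W(57,0,71),ori(3.8,45,4))])
E
```

```text
t 6.7 pos [ 644.14 -178.41   82.28] rot [-135.06   -3.93   93.93] F [ 0.61 -0.71 -1.29] op 39.9 q [ 53.05  46.78 -39.28 120.27 181.01  16.91 -55.57]
 call rows 0.2: [-2.   4.2  7.3] [0.1 0.1 0. ]
 call rows 0.1: [-0.2  2.1  2.1] [0. 0. 0.]
```

Request:
step_arm:
  plan:
    - [0.3,-1,3,4,0,0,0]
    - [0.3,-2,4.5,7,0,0,0]
    - [0.3,-2,5,8,0,0,0]
    - [0.3,-2,5,8,0,0,0]

```text
t: 7.03
position: [638.7, -182.6, 71.6]
tcp_rot: [-134.9, -4.0, 93.7]
ft_force: [0.9, 0.1, -2.8]
opening: 39.7
```

Request:
step_arm:
  plan:
    - [0.3,0,0.7,0.7,0,0,0]
    - [0.3,0,0.7,0.7,0,0,0]
    - [0.3,0,0.7,0.7,0,0,0]

```text
t: 7.28
position: [639.8, -182.5, 71.4]
tcp_rot: [-135.0, -3.9, 93.7]
ft_force: [-0.6, 0.6, -1.4]
opening: 39.8
```

Request:
step_arm:
  plan:
    - [0.3,0,0.7,0.7,0,0,0]
    - [0.3,0,0.7,0.7,0,0,0]
    - [0.3,0,0.7,0.7,0,0,0]

```text
t: 7.53
position: [640.5, -182.5, 71.2]
tcp_rot: [-135.0, -3.9, 93.7]
ft_force: [-3.4, -0.0, 5.5]
opening: 39.9
```

Contact: vertical force rose to +5.5 N at TCP z 71.2, as predicted. I'll release the brick and back off along the tool axis.

Request:
step_arm:
  plan:
    - [0.55,0,0,0,0,0,0]
    - [0.7,0,0,0,0,0,0]
    - [0.85,0,0,0,0,0,0]
    - [1,0,0,0,0,0,0]
    - [1,0,0,0,0,0,0]

```text
t: 7.95
position: [639.9, -182.2, 70.3]
tcp_rot: [-134.9, -4.0, 93.7]
ft_force: [-0.1, 0.2, -0.5]
opening: 70.9
```

Request:
step_arm:
  plan:
    - [1,0,0,0,0,0,0]
    - [1,0,0,0,0,0,0]
    - [1,0,-10,0,0,0,0]
    - [1,0,-25,0,0,0,0]
    - [1,0,-40,0,0,0,0]

```text
t: 8.37
position: [611.1, -185.7, 99.0]
tcp_rot: [-134.9, -4.0, 93.8]
ft_force: [-0.4, 0.6, -0.6]
opening: 88.4
```

Request:
step_arm:
  plan:
    - [1,0,-20,0,0,0,0]
    - [1,0,-35,0,0,0,0]
    - [1,0,-35,0,0,0,0]

```text
t: 8.62
position: [585.5, -190.3, 124.5]
tcp_rot: [-134.9, -3.9, 93.7]
ft_force: [0.5, -0.0, 0.3]
opening: 88.5
```

```bash
python3 - <<'E'
from mv import *
st=env.read_state()
h=np.radians(-10.8); b=np.array([575.6,369.0]); f=np.array([np.cos(h),np.sin(h)])
g=-38+19*np.cos(np.radians(45))
plan([([590,0,150],ori(0,45)),([540,330,170],ori(-10.8,45)),([*(b+f*(g-35)),150],ori(-10.8,45))],st)
im=env.get_image('wrist'); C=cam('wrist',st)
a=np.radians(4)
for x in(37.5,-37.5):
  for y in(20,-20):
    u=proj(C,W(62+x,y*np.cos(a)-28*np.sin(a),60+.07*y+28))[0]; cv2.circle(im,tuple(u.round().astype(int)),2,(255,255,0),-1)
crop(im,0,0,560,420,1.4,'pics/w3.png',1.3)
E
```

```text
t 8.62 pos [ 585.47 -190.26  124.51] rot [-134.93   -3.85   93.66] F [ 0.49 -0.01  0.29] op 88.5 q [ 62.9   40.6  -45.14 126.51 183.98  14.09 -57.36]
 call rows 4.7: [190.9   2.8 -20.8] [-0.2 -0.1  5.3]
 call rows 4.1: [165.  -24.7  10.6] [-0.   3.8  3.8]
 call rows 4.1: [161.9 -35.7  21.5] [-0.   3.8  3.8]
 call rows 1.4: [45.  -8.4 36.7] [0. 0. 0.]
```

View pics/w3.png

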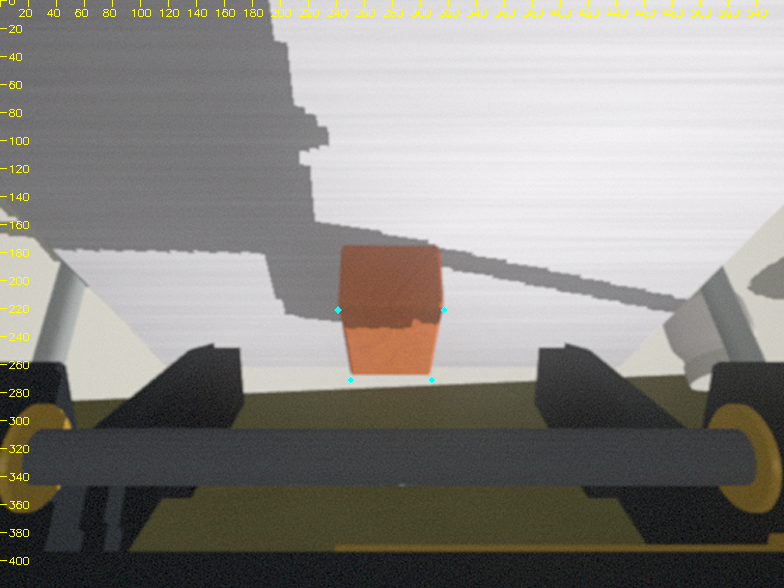

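The brick lies flat and square on the board, within 1–2 mm of the predicted spot: far edge at (252–307, 267), near edge about row 220. Now I'll fetch the bottle.

Request:
step_arm:
  plan:
    - [1,35,0,-4,0,0,1]
    - [1,75,1,-8,0,0,2]
    - [1,115,2,-12,0,0,3]
    - [1,155,2,-16,0,0,4]
    - [1,191,3,-21,0,0,5.3]

```text
t: 9.08
position: [591.8, -9.7, 147.1]
tcp_rot: [-134.8, -0.4, 90.2]
ft_force: [1.0, -0.1, -0.0]
opening: 88.2
```

Request:
step_arm:
  plan:
    - [1,35,-5,2,0,0.8,0.8]
    - [1,70,-10,4,0,1.5,1.5]
    - [1,105,-15,7,0,2.3,2.3]
    - [1,140,-20,9,0,3,3]
    - [1,165,-25,11,0,3.8,3.8]

```text
t: 9.5
position: [565.1, 157.7, 158.3]
tcp_rot: [-134.7, -0.4, 85.0]
ft_force: [0.9, 0.4, 0.0]
opening: 88.5
```

Request:
step_arm:
  plan:
    - [1,35,-7,4,0,0.8,0.8]
    - [1,70,-15,9,0,1.5,1.5]
    - [1,105,-23,14,0,2.3,2.3]
    - [1,140,-31,19,0,3,3]
    - [1,162,-36,22,0,3.8,3.8]

```text
t: 9.92
position: [538.0, 323.5, 169.4]
tcp_rot: [-134.6, -0.5, 79.7]
ft_force: [0.1, -0.1, 0.3]
opening: 88.0
```

```bash
python3 - <<'E'
from mv import *
st=env.read_state(); print(st['joint_vel'])
h=np.radians(-10.8); b=np.array([575.6,369.0]); f=np.array([np.cos(h),np.sin(h)])
g=-40+13.4
plan([([*(b+f*(g-35)),140],ori(-10.8,45)),([*(b+f*(g-35)),109],ori(-10.8,45)),([*(b+f*g),74],ori(-10.8,45))],st)
E
```

```text
[-26.79  14.58  -3.53 -29.49 -29.79  29.29   5.22]
t 9.92 pos [537.95 323.46 169.4 ] rot [-134.64   -0.46   79.66] F [ 0.15 -0.12  0.33] op 88.0 q [-24.27  35.3  -38.21 118.15  89.83  59.07 -44.78]
 call rows 1.7: [51.8 -1.8 44.2] [-0.4 -0.   0.7]
 call rows 0.8: [ 0.  21.9 21.9] [0. 0. 0.]
 call rows 1.2: [ 0.  49.5 -0. ] [0. 0. 0.]
```

Request:
step_arm:
  plan:
    - [1,17,-1,15,0,0,0.3]
    - [1,35,-1,30,0,0,0.5]
    - [1,45,-2,40,-0.3,0,0.7]
    - [1,46,-2,44,-0.4,0,0.7]
    - [1,46,-2,44,-0.4,0,0.7]

```text
t: 10.33
position: [514.7, 370.5, 138.8]
tcp_rot: [-135.0, 0.2, 79.1]
ft_force: [0.1, 0.1, -0.3]
opening: 88.3
```

```bash
python3 - <<'E'
from mv import *
st=env.read_state()
h=np.radians(-10.8); b=np.array([575.6,369.0]); f=np.array([np.cos(h),np.sin(h)]); l=np.array([-f[1],f[0]])
g=-40+13.4
plan([([*(b+f*(g-35)),109],ori(-10.8,45)),([*(b+f*g),74],ori(-10.8,45))],st)
im=env.get_image('wrist'); C=cam('wrist',st)
for x,y,z in[(-70,30,0),(-70,-30,0),(-70,0,30),(-70,0,-30),(70,30,0),(70,-30,0),(115,0,16),(115,16,0),(115,-16,0)]:
    u=proj(C,[[*(b+f*x+l*y),87.5+z]])[0]; cv2.circle(im,tuple(u.round().astype(int)),2,(255,255,0),-1)
crop(im,0,0,560,420,1.4,'pics/w4.png',1.3)
E
```

```text
t 10.33 pos [514.68 370.48 138.8 ] rot [-135.03    0.22   79.1 ] F [ 0.14  0.11 -0.29] op 88.3 q [-30.85  41.04 -38.01 114.71  89.45  64.55 -48.61]
 call rows 0.8: [10.1 20.  22.1] [ 0.   0.1 -0.2]
 call rows 1.2: [ 0.  49.5 -0. ] [0. 0. 0.]
```

View pics/w4.png

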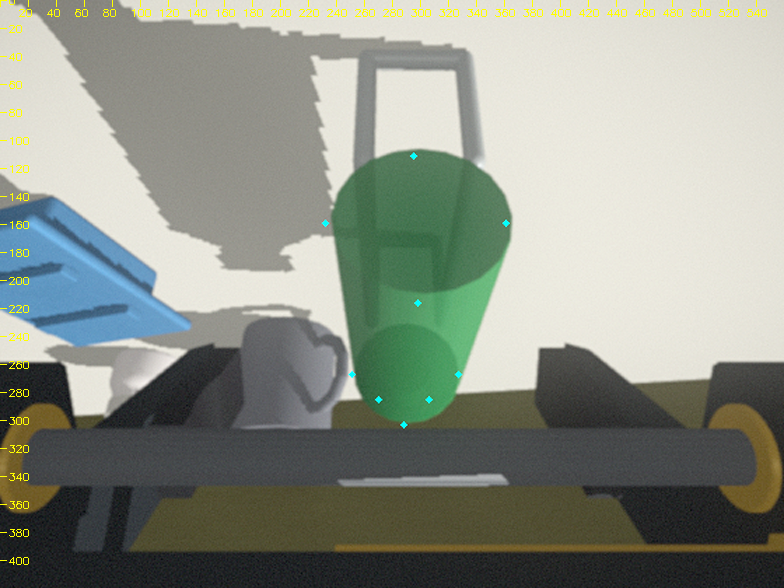

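The base disc spans columns 237–365 and rows 106–209, against a prediction of 232–361 and 111–216. That's about 2 mm to the left, plus the same row bias as before, and the yaw agrees. I'll descend.

```bash
python3 - <<'E'
from mv import *
h=np.radians(-10.8); b=np.array([575.9,370.8]); f=np.array([np.cos(h),np.sin(h)])
g=-40+13.4
plan([([*(b+f*(g-35)),109],ori(-10.8,45)),([*(b+f*g),74],ori(-10.8,45))])
E
```

```text
t 10.38 pos [515.68 369.26 139.53] rot [-135.1     0.22   79.  ] F [-0.6  -0.28  0.17] op 88.4 q [-30.76  40.96 -37.97 114.73  89.44  64.54 -48.58]
 call rows 0.8: [12.9 19.5 23.6] [ 0.1  0.  -0.3]
 call rows 1.2: [ 0.  49.5 -0. ] [0. 0. 0.]
```

Request:
step_arm:
  plan:
    - [1,5,7,8,0,0,0]
    - [1,10,14,16,0,0,0]
    - [1,13,20,23,0,0,-0.3]
    - [1,13,20,23.5,0,0,-0.3]
    - [1,13,20,23.5,0,0,-0.3]

```text
t: 10.8
position: [516.0, 382.2, 108.4]
tcp_rot: [-135.1, -0.0, 79.2]
ft_force: [0.3, 0.6, -0.2]
opening: 87.7
```

Request:
step_arm:
  plan:
    - [1,0,12,0,0,0,0]
    - [1,0,25,0,0,0,0]
    - [1,0,38,0,0,0,0]
    - [1,0,45,0,0,0,0]
    - [1,0,45,0,0,0,0]

```text
t: 11.22
position: [549.1, 374.7, 76.1]
tcp_rot: [-135.1, 0.0, 79.0]
ft_force: [-1.4, -0.3, -0.5]
opening: 88.0
```

```bash
python3 - <<'E'
from mv import *
h=np.radians(-10.8); b=np.array([575.9,370.8]); f=np.array([np.cos(h),np.sin(h)])
plan([([*(b-f*26.6),74],ori(-10.8,45))])
E
```

```text
t 11.22 pos [549.08 374.72  76.12] rot [-135.13    0.03   79.  ] F [-1.41 -0.25 -0.53] op 88.0 q [-31.14  48.74 -34.25 111.34  96.48  63.18 -52.26]
 call rows 0.1: [1.2 1.8 1.2] [ 0.1 -0.1 -0.2]
```

Request:
step_arm:
  plan:
    - [1,1,2,1,0,0,0]
    - [0.8,1,2,1,0,0,0]
    - [0.72,1,2,1,0,0,0]
    - [0.6,1,2,1,0,0,0]
    - [0.5,1,2,1,0,0,0]
  force: 50

```text
t: 11.63
position: [548.0, 376.7, 75.8]
tcp_rot: [-135.2, -0.0, 79.1]
ft_force: [-6.5, -9.6, 4.9]
opening: 63.6
```

Request:
step_arm:
  plan:
    - [0.5,0,0,0,0,0,0]
    - [0.5,0,0,0,0,0,0]
    - [0.5,0,0,0,0,0,0]
    - [0.5,0,0,0,0,0,0]

```text
t: 11.97
position: [547.9, 374.6, 75.5]
tcp_rot: [-135.2, 0.2, 79.0]
ft_force: [-5.2, -7.8, 5.4]
opening: 58.9
```

```bash
python3 - <<'E'
from mv import *
h=np.radians(-10.8); b=np.array([575.9,370.8]); f=np.array([np.cos(h),np.sin(h)])
plan([([*(b-f*26.6),74],ori(-10.8,45))])
E
```

```text
t 11.97 pos [547.86 374.62  75.5 ] rot [-135.18    0.15   78.96] F [-5.25 -7.81  5.37] op 58.9 q [-31.28  48.82 -34.26 111.38  96.4   63.38 -52.33]
 call rows 0.1: [ 1.5  2.2 -0.1] [ 0.2 -0.1 -0.3]
```

The lateral force shows the jaws are about 2 mm too far left, and there is a push-back along the tool, possibly the palm near the base rim. I'll reopen, recentre and lift the grasp 5 mm before gripping again.

Request:
step_arm:
  plan:
    - [0.8,0,0,0,0,0,0]
    - [0.85,0,0,0,0,0,0]
    - [0.85,0,0,0,0,0,0]
    - [0.85,0,0,0,0,0,0]

```text
t: 12.3
position: [548.4, 378.2, 75.8]
tcp_rot: [-135.1, -0.1, 79.2]
ft_force: [-0.1, 0.0, -0.3]
opening: 74.7
```

```bash
python3 - <<'E'
from mv import *
h=np.radians(-10.8); b=np.array([575.5,369.2]); f=np.array([np.cos(h),np.sin(h)])
plan([([*(b-f*26.6),79],ori(-10.8,45))])
E
```

```text
t 12.3 pos [548.42 378.21  75.81] rot [-135.14   -0.13   79.21] F [-0.12  0.05 -0.32] op 74.7 q [-31.31  48.85 -34.33 111.19  96.6   63.19 -52.32]
 call rows 0.1: [-3.8 -1.1 -3.5] [ 0.1 -0.1  0.1]
```

Request:
step_arm:
  plan:
    - [0.85,-4,-1,-3.5,0,0,0]
    - [0.85,-4,-1,-3.5,0,0,0]
    - [0.75,-4,-1,-3.5,0,0,0]
    - [0.5,-4,-1,-3.5,0,0,0]
    - [0.5,-4,-1,-3.5,0,0,0]
  force: 50

```text
t: 12.72
position: [549.5, 374.2, 79.0]
tcp_rot: [-135.1, -0.2, 79.2]
ft_force: [0.6, 1.9, 0.6]
opening: 59.3
```

Request:
step_arm:
  plan:
    - [0.5,0,0,0,0,0,0]
    - [0.5,0,0,0,0,0,0]
    - [0.5,0,0,0,0,0,0]
    - [0.5,0,0,0,0,0,0]

```text
t: 13.05
position: [549.5, 374.2, 79.0]
tcp_rot: [-135.1, -0.2, 79.2]
ft_force: [1.6, 3.9, 0.9]
opening: 59.0
```

Request:
step_arm:
  plan:
    - [0.5,0,-3,-3,0,0,0]
    - [0.5,0,-7,-7,0,0,0]
    - [0.5,0,-14,-14,0,0,0]
    - [0.5,0,-21,-21,0,0,0]
    - [0.5,0,-28,-28,0,0,0]

```text
t: 13.47
position: [549.1, 372.9, 119.3]
tcp_rot: [-135.1, -0.1, 79.2]
ft_force: [-0.6, -0.5, -3.2]
opening: 59.1
```

Request:
step_arm:
  plan:
    - [0.5,0,-8,-8,0,0,0]
    - [0.5,0,-16,-16,0,0,0]
    - [0.5,0,-22,-22,0,0,0]
    - [0.5,0,-25,-25,0,0,0]
    - [0.5,0,-25,-25,0,0,0]

```text
t: 13.88
position: [549.6, 373.7, 155.3]
tcp_rot: [-135.2, -0.2, 79.2]
ft_force: [-0.2, 0.7, -4.8]
opening: 59.0
```

```bash
python3 - <<'E'
from mv import *
st=env.read_state(); print(st['torque'])
p=st['position']
# TCP at x_s = O-26.5 ; above via
plan([([575,180,165],ori(-5,45)),([585,20,165],ori(0,45)),(W(-10,56,150),ori(3.8,45))],st)
im=env.get_image('scene'); crop(im,300,60,460,220,3.6,'pics/s2.png',1.2)
im=env.get_image('wrist'); cv2.imwrite('pics/w5raw.png',im)
E
```

```text
[0.29 1.36 0.02]
t 13.88 pos [549.6  373.67 155.3 ] rot [-135.2    -0.18   79.16] F [-0.19  0.75 -4.82] op 59.0 q [-28.72  40.39 -37.34 111.54  89.12  62.67 -43.93]
 call rows 4.8: [-185.4   36.3  -50.5] [ 0.2 -4.3 -4. ]
 call rows 3.9: [-158.5   16.9  -16.9] [ 0.  -3.5 -3.5]
 call rows 3.7: [-148.5    1.1   20.1] [-0.  -2.7 -2.7]
```

View pics/s2.png

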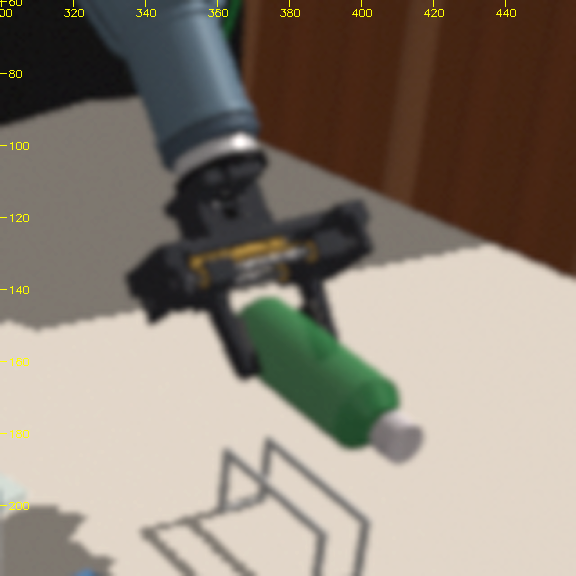

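```bash
python3 - <<'E'
from mv import *
st=env.read_state(); h=np.radians(-10.8); f=np.array([np.cos(h),np.sin(h),0]); C=cam('scene')
p=st['position']+[0,0,8.5]
o=p+f*26.5
for d in (-4,0,4):
  g=f*np.cos(np.radians(d))-np.array([0,0,np.sin(np.radians(d))]); g0=o-f*40
  print(d,proj(C,[g0+g*155,g0+g*99,g0-g*30]))
E
```

```text
-4 [[413.15 179.44]
 [399.43 170.71]
 [370.99 152.59]]
0 [[412.62 183.15]
 [399.14 173.02]
 [371.05 151.92]]
4 [[411.91 186.68]
 [398.75 175.24]
 [371.14 151.27]]
```

The bottle is held level: lid end at (413,182), where a level bottle predicts (412.6,183.2). The left post stands in the way of a straight sideways move, so I'll swing the bottle's nose around it and check clearances first.

```bash
cat > clr.py <<'E'
from mv import *
from scipy.spatial.transform import Slerp
def toS(P):
    a=np.radians(SY); d=P-[*ST,0]; return np.stack([np.cos(a)*d[:,0]+np.sin(a)*d[:,1],-np.sin(a)*d[:,0]+np.cos(a)*d[:,1],d[:,2]],1)
ang=np.linspace(0,2*np.pi,16,endpoint=False)
bot=np.array([(x,r*np.cos(a),r*np.sin(a)) for x,r in [(-70,30),(-20,30),(30,30),(70,30),(90,16),(115,16)] for a in ang])
body=np.array([(x,-64-d,z) for x in np.linspace(-93.5,93.5,9) for d in (0,25,50,75) for z in(-37.5,0,37.5)])
fing=np.array([(x,-d,z) for x in(-62,-30,30,62) for d in(0,30,60) for z in(-9,9)])
def box(P,lo,hi): return np.linalg.norm(np.maximum(np.maximum(lo-P,P-hi),0),axis=1).min()
def check(wps,n=6):
    for i in range(len(wps)-1):
        for k in range(n+(i==len(wps)-2)):
            t=k/n; A,B=wps[i],wps[i+1]; p=(1-t)*np.array(A[:3])+t*np.array(B[:3]); h=(1-t)*A[3]+t*B[3]
            w=W(*p); Q=ori(SY+h,45); f=np.array([np.cos(np.radians(SY+h)),np.sin(np.radians(SY+h)),0]); l=np.array([-f[1],f[0],0])
            o=w+f*26.5+[0,0,8.5]; b=o+bot@np.stack([f,l,[0,0,1]]); g=np.vstack([Q.apply(body),Q.apply(fing)])+w
            sb,sg=toS(b),toS(g); r=[]
            for s in(sb,sg):
                r+=[box(s,np.array([83,161,0]),np.array([97,175,258])),box(s,np.array([-3,-180,250]),np.array([110,180,268])),(s[:,2]-60-.07*s[:,1])[(np.abs(s[:,1])<140)&(s[:,0]>-100)].min(initial=99)]
            wr=(w-np.array([*f[:2],0])*140)[:2]; print(i,k,'bottle post/shelf/board %.0f %.0f %.0f hand %.0f %.0f %.0f'%tuple(r),'wrist r %.0f'%np.hypot(*wr))
E
python3 - <<'E'
from clr import *
check([(-30,300,125,-48),(-30,110,125,-48),(0,55,125,0),(9.5,51,101,0)],5)
E
```

```text
0 0 bottle post/shelf/board 27 98 99 hand 165 137 99 wrist r 484
0 1 bottle post/shelf/board 6 87 99 hand 134 112 99 wrist r 471
0 2 bottle post/shelf/board 26 86 43 hand 106 88 99 wrist r 460
0 3 bottle post/shelf/board 37 86 35 hand 79 68 62 wrist r 453
0 4 bottle post/shelf/board 63 86 36 hand 63 47 49 wrist r 449
1 0 bottle post/shelf/board 90 86 36 hand 57 27 49 wrist r 448
1 1 bottle post/shelf/board 86 86 35 hand 64 28 50 wrist r 440
1 2 bottle post/shelf/board 83 86 36 hand 69 30 50 wrist r 436
1 3 bottle post/shelf/board 81 86 37 hand 74 34 49 wrist r 439
1 4 bottle post/shelf/board 80 86 38 hand 80 43 50 wrist r 448
2 0 bottle post/shelf/board 76 86 40 hand 88 49 50 wrist r 463
2 1 bottle post/shelf/board 77 91 35 hand 87 51 46 wrist r 465
2 2 bottle post/shelf/board 78 96 30 hand 86 54 41 wrist r 467
2 3 bottle post/shelf/board 79 101 25 hand 85 56 36 wrist r 469
2 4 bottle post/shelf/board 80 106 21 hand 84 57 31 wrist r 471
2 5 bottle post/shelf/board 81 110 16 hand 83 59 27 wrist r 473
```

```bash
python3 - <<'E'
from clr import *
w=[(-32,300,130,-58),(-32,130,125,-58),(-10,75,125,-35),(2,55,125,0)]
check(w,4)
plan([([535,300,140],ori(-35,45))]+[(W(*a[:3]),ori(SY+a[3],45)) for a in w])
E
```

```text
0 0 bottle post/shelf/board 30 90 99 hand 161 144 99 wrist r 505
0 1 bottle post/shelf/board 30 83 52 hand 125 112 99 wrist r 490
0 2 bottle post/shelf/board 40 84 37 hand 90 82 99 wrist r 479
0 3 bottle post/shelf/board 63 85 36 hand 64 57 63 wrist r 471
1 0 bottle post/shelf/board 87 86 35 hand 50 33 50 wrist r 466
1 1 bottle post/shelf/board 88 86 36 hand 49 28 49 wrist r 460
1 2 bottle post/shelf/board 89 86 34 hand 49 21 50 wrist r 455
1 3 bottle post/shelf/board 91 86 35 hand 52 19 49 wrist r 452
2 0 bottle post/shelf/board 96 86 37 hand 55 18 50 wrist r 452
2 1 bottle post/shelf/board 93 86 37 hand 65 21 50 wrist r 448
2 2 bottle post/shelf/board 88 86 38 hand 73 30 50 wrist r 449
2 3 bottle post/shelf/board 83 86 39 hand 79 41 50 wrist r 455
2 4 bottle post/shelf/board 76 86 40 hand 87 47 50 wrist r 465
t 13.98 pos [549.16 373.13 153.64] rot [-135.12   -0.08   79.16] F [ 0.46  0.13 -4.57] op 59.5 q [-28.74  40.51 -37.29 111.58  89.15  62.66 -43.97]
 call rows 3.4: [-74.5   9.4   9.7] [ 0.1 17.  17.2]
 call rows 4.6: [-153.7   81.8  -67.6] [ 0.  13.6 13.6]
 call rows 4.1: [-90.1 105.5 -98.4] [0. 0. 0.]
 call rows 3.2: [-10.5  41.2 -41.2] [  0.  -16.3 -16.3]
 call rows 4.9: [ -9.5  15.1 -15.1] [  0.  -24.7 -24.7]
```

Request:
step_arm:
  plan:
    - [0.5,-15,2,2,0,3.4,3.4]
    - [0.5,-30,4,4,0,6.8,6.8]
    - [0.5,-45,6,6,0,10.2,10.2]
    - [0.5,-60,8,8,0,13.6,13.7]
    - [0.5,-74,9,10,0,17,17.2]

```text
t: 14.4
position: [533.9, 299.9, 139.1]
tcp_rot: [-135.1, 0.1, 54.8]
ft_force: [0.1, -0.9, -4.4]
opening: 59.4
```

Request:
step_arm:
  plan:
    - [0.5,-31,16,-13,0,2.7,2.7]
    - [0.5,-62,33,-27,0,5.4,5.4]
    - [0.5,-92,49,-40,0,8.1,8.1]
    - [0.5,-123,65,-54,0,10.9,10.9]
    - [0.5,-154,82,-68,0,13.6,13.6]

```text
t: 14.82
position: [532.8, 112.6, 129.8]
tcp_rot: [-135.1, -0.0, 35.6]
ft_force: [0.6, -0.3, -4.5]
opening: 59.0
```

Request:
step_arm:
  plan:
    - [0.5,0,0,0,0,0,0]
    - [0.5,0,0,0,0,0,0]

```text
t: 14.98
position: [533.3, 111.2, 130.0]
tcp_rot: [-135.2, 0.1, 35.6]
ft_force: [0.4, 1.3, -4.9]
opening: 59.1
```

```bash
python3 - <<'E'
from clr import *
w=[(-32,300,130,-58),(-32,130,125,-58),(-10,75,125,-35),(2,55,125,0)]
plan([(W(*a[:3]),ori(SY+a[3],45)) for a in w])
st=env.read_state();print(toS(st['position'][None]), st['torque'])
E
```

```text
t 14.98 pos [533.33 111.19 129.98] rot [-135.17    0.06   35.57] F [ 0.45  1.28 -4.89] op 59.1 q [-17.97  39.52 -30.7  115.89  72.2   69.99 -61.83]
 call rows 0.1: [ 1.4 -1.3  1.3] [ 0.2 -0.1 -0.2]
 call rows 4.1: [-90.1 105.5 -98.4] [0. 0. 0.]
 call rows 3.2: [-10.5  41.2 -41.2] [  0.  -16.3 -16.3]
 call rows 4.9: [ -9.5  15.1 -15.1] [  0.  -24.7 -24.7]
[[-32.21 297.72 129.98]] [1.2  0.79 0.07]
```

Request:
step_arm:
  plan:
    - [0.5,-18,21,-20,0,0,0]
    - [0.5,-36,42,-39,0,0,0]
    - [0.5,-54,63,-59,0,0,0]
    - [0.5,-72,84,-78,0,0,0]
    - [0.5,-90,104,-97,0,0,0]

```text
t: 15.4
position: [543.6, -53.7, 125.3]
tcp_rot: [-135.0, -0.1, 36.0]
ft_force: [0.7, -0.4, -3.7]
opening: 59.0
```

Request:
step_arm:
  plan:
    - [0.5,-2,8,-8,0,-3.2,-3.2]
    - [0.5,-4,16,-16,0,-6.5,-6.5]
    - [0.5,-6,24,-24,0,-9.7,-9.7]
    - [0.5,-8,33,-33,0,-13,-13]
    - [0.5,-10,41,-41,0,-16.3,-16.3]

```text
t: 15.82
position: [569.5, -105.1, 125.5]
tcp_rot: [-135.0, -0.0, 59.3]
ft_force: [1.3, -0.7, -3.4]
opening: 58.9
```

```bash
python3 - <<'E'
from clr import *
w=[(-10,75,125,-35),(2,55,125,0)]
plan([(W(*a[:3]),ori(SY+a[3],45)) for a in w])
st=env.read_state();print(toS(st['position'][None]), st['torque'])
E
```

```text
t 15.82 pos [ 569.46 -105.07  125.49] rot [-135.05   -0.01   59.29] F [ 1.27 -0.68 -3.39] op 58.9 q [  9.27  31.02 -21.18 134.04 120.94  42.25 -61.52]
 call rows 0.1: [-3.5  2.5 -1.8] [0.  0.3 0.3]
 call rows 4.9: [ -9.5  15.1 -15.1] [  0.  -24.7 -24.7]
[[-10.49  79.54 125.49]] [0.68 1.1  0.02]
```

Request:
step_arm:
  plan:
    - [0.5,-4,10,-10,0,-4,-4]
    - [0.5,-8,15,-15,0,-9,-9]
    - [0.5,-11,17,-17,0,-14,-14]
    - [0.5,-13,17,-17,0,-19,-19]
    - [0.5,-13,17,-17,0,-24,-24]

```text
t: 16.23
position: [582.9, -128.7, 125.4]
tcp_rot: [-135.0, 0.0, 88.7]
ft_force: [0.6, -0.0, -3.5]
opening: 59.3
```

Request:
step_arm:
  plan:
    - [0.5,0,0,0,0,0,0]
    - [0.5,0,0,0,0,0,0]

```text
t: 16.4
position: [583.2, -131.7, 125.5]
tcp_rot: [-135.1, -0.1, 87.8]
ft_force: [-0.2, 1.2, -3.8]
opening: 59.0
```

```bash
python3 - <<'E'
from clr import *
plan([(W(2,55,125),ori(SY,45)),(W(9.5,52,100),ori(SY,45)),(W(9.5,52,88),ori(SY,45))])
st=env.read_state();print(toS(st['position'][None]), st['torque'])
C=cam('wrist',st); im=env.get_image('wrist'); crop(im,0,0,560,420,1.4,'pics/w6.png',1.3)
E
```

```text
t 16.4 pos [ 583.21 -131.69  125.53] rot [-135.08   -0.12   87.82] F [-0.18  1.25 -3.85] op 59.0 q [ 37.33  32.6  -28.88 133.38 172.3   27.1  -65.41]
 call rows 0.8: [3.  0.5 0.2] [ 0.1 -4.3 -4.1]
 call rows 0.6: [-3.  23.  12.4] [0. 0. 0.]
 call rows 0.3: [-0.   8.5  8.5] [0. 0. 0.]
[[  1.47  52.07 125.53]] [0.09 1.4  0.03]
```

View pics/w6.png

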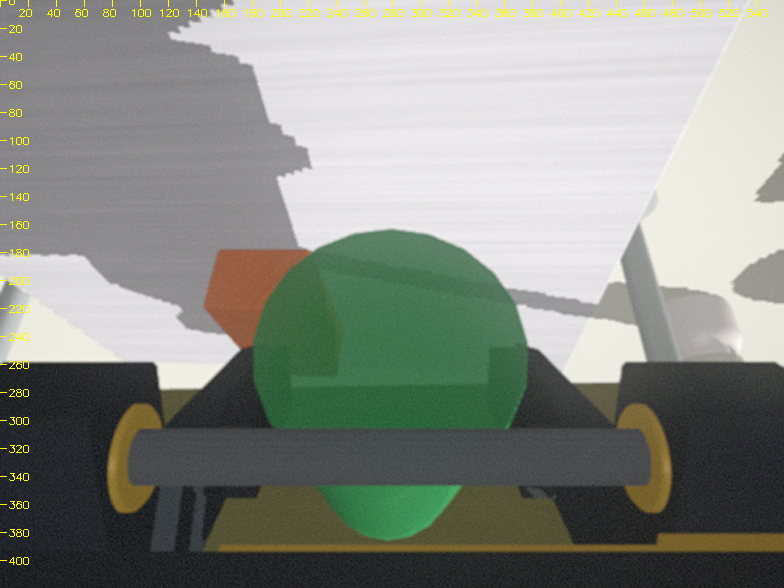

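The bottle sits centred in the jaws, base disc at columns 181–376, with the brick to its right-hand (downhill) side at (146–225, 178–248). I'll finish the yaw, move in and lower.

Request:
step_arm:
  plan:
    - [0.5,3,1,0,0,-1.5,-1.5]
    - [0.5,3,1,0,0,-3,-3]
    - [0.5,3,1,0,0,-4.3,-4.1]
    - [0.5,3,1,0,0,-4.3,-4.1]

```text
t: 16.78
position: [584.9, -124.8, 125.1]
tcp_rot: [-135.1, 0.1, 94.2]
ft_force: [0.4, -0.3, -3.8]
opening: 59.0
```

Request:
step_arm:
  plan:
    - [0.5,0,6,3,0,0,0]
    - [0.5,0,12,6,0,0,0]
    - [0.5,0,18,9,0,0,0]
    - [0.5,0,23,12,0,0,0]
    - [0.5,0,23,12,0,0,0]

```text
t: 17.2
position: [591.7, -125.8, 98.7]
tcp_rot: [-135.0, 0.1, 94.1]
ft_force: [-0.7, 0.3, -4.1]
opening: 59.1
```

```bash
python3 - <<'E'
from clr import *
plan([(W(9.5,53.5,90),ori(SY,45)),(W(9.5,53.5,86),ori(SY,45))])
st=env.read_state();print(toS(st['position'][None]), st['torque'])
E
```

```text
t 17.2 pos [ 591.7  -125.79   98.72] rot [-134.98    0.05   94.14] F [-0.67  0.3  -4.1 ] op 59.1 q [ 41.11  37.95 -30.66 131.2  181.19  26.64 -64.05]
 call rows 0.2: [-3.9  5.6  6.8] [-0.   0.3  0.2]
 call rows 0.1: [-0.   2.8  2.8] [0. 0. 0.]
[[10.33 57.4  98.72]] [-0.05  1.4  -0.05]
```

Request:
step_arm:
  plan:
    - [0.5,-2,2,3,0,0,0]
    - [0.5,-4,4,5,0,0.3,0.2]
    - [0.5,-4,5.5,6.8,0,0.3,0.2]
    - [0.5,-4,5.5,6.8,0,0.3,0.2]
    - [0.5,-4,5.5,6.8,0,0.3,0.2]

```text
t: 17.62
position: [591.2, -131.0, 91.6]
tcp_rot: [-135.1, 0.0, 93.7]
ft_force: [-0.2, 0.3, -3.6]
opening: 59.1
```

Request:
step_arm:
  plan:
    - [0.5,0,1,1,0,0,0]
    - [0.5,0,2,2,0,0,0]
    - [0.5,0,2,2,0,0,0]
    - [0.5,0,2,2,0,0,0]

```text
t: 17.95
position: [591.3, -130.8, 88.8]
tcp_rot: [-135.1, 0.1, 93.8]
ft_force: [0.1, -1.2, -3.4]
opening: 59.2
```

Request:
step_arm:
  plan:
    - [0.5,0,0.7,0.7,0,0,0]
    - [0.5,0,0.7,0.7,0,0,0]
    - [0.5,0,0.7,0.7,0,0,0]

```text
t: 18.2
position: [591.3, -130.8, 87.8]
tcp_rot: [-135.1, 0.1, 93.8]
ft_force: [-0.2, -0.1, -3.6]
opening: 59.1
```

```bash
python3 - <<'E'
from clr import *
st=env.read_state();print(toS(st['position'][None]), st['torque'],st['tcp_rot'],st['ft_force'])
E
```

```text
[[ 9.55 52.43 87.83]] [-0.1   1.34  0.04] [-135.09    0.05   93.76] [-0.2  -0.1  -3.59]
```

Request:
step_arm:
  plan:
    - [0.5,0,0.7,0.7,0,0,0]
    - [0.5,0,0.7,0.7,0,0,0]
    - [0.5,0,0.7,0.7,0,0,0]

```text
t: 18.45
position: [591.3, -130.8, 86.8]
tcp_rot: [-135.1, 0.0, 93.8]
ft_force: [0.0, 0.6, -4.9]
opening: 59.3
```

Request:
step_arm:
  plan:
    - [0.5,0,0.7,0.7,0,0,0]
    - [0.5,0,0.7,0.7,0,0,0]
    - [0.5,0,0.7,0.7,0,0,0]

```text
t: 18.7
position: [591.3, -130.8, 85.9]
tcp_rot: [-135.1, 0.1, 93.8]
ft_force: [0.4, 0.4, -3.7]
opening: 58.6
```

Request:
step_arm:
  plan:
    - [0.5,0,0.4,0.4,0,0,0]
    - [0.5,0,0.4,0.4,0,0,0]
    - [0.5,0,0.4,0.4,0,0,0]

```text
t: 18.95
position: [591.4, -130.8, 85.4]
tcp_rot: [-135.1, 0.1, 93.8]
ft_force: [-0.5, 0.7, -3.0]
opening: 59.2
```

```bash
python3 - <<'E'
from clr import *
st=env.read_state();print(toS(st['position'][None]), st['torque'],st['tcp_rot'],st['ft_force'])
E
```

```text
[[ 9.68 52.39 85.42]] [-0.11  1.16 -0.01] [-135.11    0.06   93.76] [-0.48  0.68 -2.99]
```

Request:
step_arm:
  plan:
    - [0.5,0,0.3,0.3,0,0,0]
    - [0.5,0,0.3,0.3,0,0,0]
    - [0.5,0,0.3,0.3,0,0,0]

```text
t: 19.2
position: [591.5, -130.9, 85.2]
tcp_rot: [-135.1, 0.1, 93.8]
ft_force: [-1.9, -0.3, 0.5]
opening: 59.2
```

Request:
step_arm:
  plan:
    - [0.5,0,0.3,0.3,0,0,0]
    - [0.5,0,0.3,0.3,0,0,0]
    - [0.5,0,0.3,0.3,0,0,0]

```text
t: 19.45
position: [591.7, -130.9, 85.2]
tcp_rot: [-135.2, 0.1, 93.8]
ft_force: [-5.4, -0.3, 4.7]
opening: 58.8
```

```bash
python3 - <<'E'
from clr import *
st=env.read_state();print(toS(st['position'][None]), st['torque'],st['tcp_rot'],st['ft_force'])
E
```

```text
[[ 9.99 52.31 85.18]] [-0.03  0.55  0.06] [-135.18    0.1    93.77] [-5.36 -0.25  4.67]
```

The board contact is firm: Fz went from −4 to +4.7 N at TCP z 85.2, where 85.2 was predicted. I'll ease the load a little and slide downhill toward the brick, following the slope.

Request:
step_arm:
  plan:
    - [0.5,0,-0.4,-0.4,0,0,0]
    - [0.5,-1,-0.3,-0.3,0,0,0]
    - [0.5,-2,-0.3,-0.3,0,0,0]
    - [0.5,-3,-0.2,-0.2,0,0,0]
    - [0.5,-3,-0.2,-0.2,0,0,0]

```text
t: 19.87
position: [591.9, -133.6, 85.0]
tcp_rot: [-135.1, 0.1, 93.8]
ft_force: [0.8, 1.7, 0.8]
opening: 59.2
```

Request:
step_arm:
  plan:
    - [0.5,-0.5,0,0,0,0,0]
    - [0.5,-1,0.1,0.1,0,0,0]
    - [0.5,-1,0.1,0.1,0,0,0]
    - [0.5,-1,0.1,0.1,0,0,0]

```text
t: 20.2
position: [591.9, -134.6, 84.9]
tcp_rot: [-135.1, 0.1, 93.8]
ft_force: [-0.2, 1.8, 2.3]
opening: 58.9
```

```bash
python3 - <<'E'
from clr import *
st=env.read_state();print(toS(st['position'][None]), st['torque'],st['tcp_rot'],st['ft_force'])
E
```

```text
[[ 9.96 48.58 84.93]] [0.48 0.27 0.4 ] [-135.14    0.06   93.78] [-0.21  1.79  2.31]
```

Request:
step_arm:
  plan:
    - [0.5,-0.5,0,0,0,0,0]
    - [0.5,-1,0,0,0,0,0]
    - [0.5,-1,0,0,0,0,0]
    - [0.5,-1,0,0,0,0,0]

```text
t: 20.53
position: [591.9, -135.8, 84.8]
tcp_rot: [-135.1, 0.1, 93.8]
ft_force: [-0.8, 2.2, 3.3]
opening: 59.4
```

Request:
step_arm:
  plan:
    - [0.5,-0.5,0,0,0,0,0]
    - [0.5,-1,0.1,0.1,0,0,0]
    - [0.5,-1,0.1,0.1,0,0,0]
    - [0.5,-1,0.1,0.1,0,0,0]

```text
t: 20.87
position: [591.9, -136.4, 84.8]
tcp_rot: [-135.1, 0.1, 93.8]
ft_force: [-1.4, 4.1, 4.3]
opening: 59.2
```

Request:
step_arm:
  plan:
    - [0.5,-0.5,0,0,0,0,0]
    - [0.5,-0.5,0,0,0,0,0]
    - [0.5,-0.5,0,0,0,0,0]

```text
t: 21.12
position: [591.9, -136.9, 84.7]
tcp_rot: [-135.1, 0.1, 93.8]
ft_force: [-0.4, 2.9, 6.4]
opening: 59.2
```

```bash
python3 - <<'E'
from clr import *
st=env.read_state();print(toS(st['position'][None]), st['torque'],st['tcp_rot'],st['ft_force'])
cv2.imwrite('pics/w7raw.png',env.get_image('wrist')); cv2.imwrite('pics/s7raw.png',env.get_image('scene'))
crop(cv2.imread('pics/s7raw.png'),160,170,320,290,5,'pics/s7.png',1.2)
E
```

```text
[[ 9.8  46.29 84.75]] [ 0.76 -0.02  0.7 ] [-135.13    0.06   93.81] [-0.4   2.94  6.43]
```

View pics/s7.png

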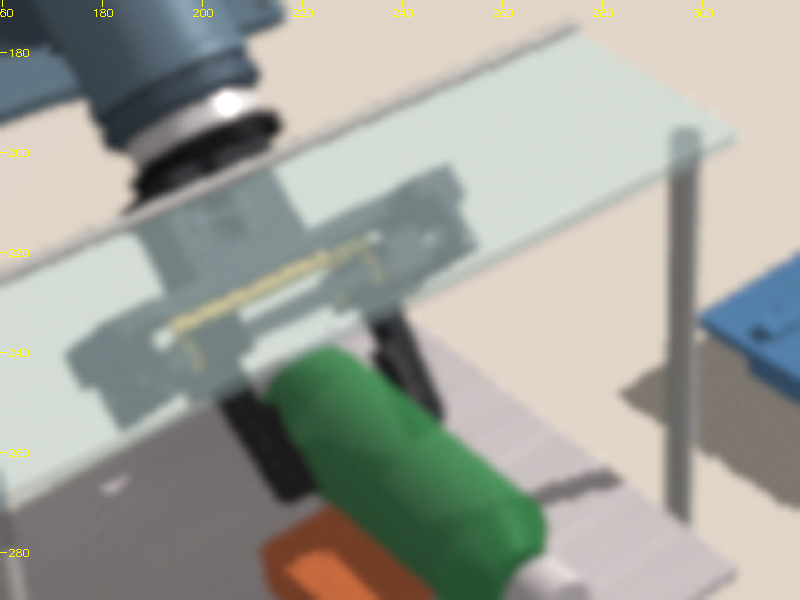

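The scene view shows the bottle lying alongside the brick with its nose to the back, and the downhill finger clear of the brick. Side force and moment rose near the predicted contact, TCP y_s = 46.3. I'll ease the vertical load and press just a bit more.

Request:
step_arm:
  plan:
    - [0.5,0,-0.3,-0.3,0,0,0]
    - [0.5,0,-0.3,-0.3,0,0,0]
    - [0.5,0,-0.3,-0.3,0,0,0]

```text
t: 21.47
position: [591.6, -137.5, 84.7]
tcp_rot: [-135.1, 0.1, 93.7]
ft_force: [0.3, 1.6, 1.7]
opening: 59.1
```

Request:
step_arm:
  plan:
    - [0.5,-0.4,0,0,0,0,0]
    - [0.5,-0.8,0,0,0,0,0]
    - [0.5,-0.8,0,0,0,0,0]

```text
t: 21.72
position: [591.5, -138.1, 84.7]
tcp_rot: [-135.1, 0.0, 93.8]
ft_force: [0.9, 2.4, 0.5]
opening: 59.2
```

```bash
python3 - <<'E'
from clr import *
st=env.read_state();print(toS(st['position'][None]), st['torque'],st['tcp_rot'],st['ft_force'])
im=env.get_image('scene'); a=cv2.imread('pics/s7raw.png')
ca=a[255:325,195:285]; cb=im[255:325,195:285]
i=np.hstack([cv2.resize(c,None,fx=4.4,fy=4.4,interpolation=cv2.INTER_CUBIC) for c in(ca,cb)]); cv2.imwrite('pics/s8.png',np.clip(i*1.4,0,255).astype('uint8'))
def cen(m):
    h=cv2.cvtColor(m,cv2.COLOR_BGR2HSV); k=((h[...,0]<15)&(h[...,1]>120)&(h[...,2]>40)); k[:250]=0;k[:,300:]=0;k[:,:195]=0; v,u=np.nonzero(k); return u.mean(),v.mean(),len(u)
print(cen(a),cen(im))
E
```

```text
[[ 9.32 45.1  84.68]] [0.49 0.36 0.57] [-135.06    0.04   93.76] [0.87 2.41 0.53]
(np.float64(229.3378787878788), np.float64(287.6318181818182), 660) (np.float64(228.928895612708), np.float64(287.91527987897126), 661)
```

View pics/s8.png

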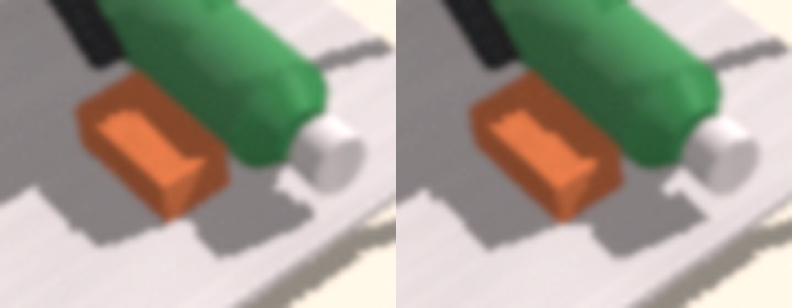

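The brick shifted about 1 mm with the last push, (−0.4, +0.3) px, so the bottle is in contact with it. The board now carries the bottle's weight. I'll release slowly.

Request:
step_arm:
  plan:
    - [0.68,0,0,0,0,0,0]
    - [0.69,0,0,0,0,0,0]
    - [0.7,0,0,0,0,0,0]
    - [0.71,0,0,0,0,0,0]
    - [0.72,0,0,0,0,0,0]
  force: 10

```text
t: 22.18
position: [591.6, -138.9, 84.7]
tcp_rot: [-135.1, 0.1, 93.7]
ft_force: [0.4, 0.1, 0.1]
opening: 63.2
```

Request:
step_arm:
  plan:
    - [0.75,0,0,0,0,0,0]
    - [0.8,0,0,0,0,0,0]
    - [0.85,0,0,0,0,0,0]
    - [0.9,0,0,0,0,0,0]
    - [0.9,0,0,0,0,0,0]

```text
t: 22.6
position: [591.8, -138.1, 84.9]
tcp_rot: [-135.1, 0.1, 93.8]
ft_force: [-0.5, -0.5, -0.2]
opening: 79.5
```

```bash
python3 - <<'E'
from clr import *
st=env.read_state();print(toS(st['position'][None]), st['torque'],st['ft_force'],st['opening'])
im=env.get_image('scene'); a=cv2.imread('pics/s7raw.png')
def cen(m):
    h=cv2.cvtColor(m,cv2.COLOR_BGR2HSV); k=((h[...,0]<15)&(h[...,1]>120)&(h[...,2]>40)); k[:250]=0;k[:,300:]=0;k[:,:195]=0; v,u=np.nonzero(k)
    g=((abs(h[...,0].astype(int)-65)<15)&(h[...,1]>100)); g[:265]=0; y,x=np.nonzero(g); return u.mean(),v.mean(),len(u),x.mean(),y.mean(),len(x)
print(cen(a),cen(im))
E
```

```text
[[ 9.59 45.09 84.91]] [-0.02  0.7  -0.04] [-0.47 -0.49 -0.22] 79.45232601662
(np.float64(229.3378787878788), np.float64(287.6318181818182), 660, np.float64(248.97655172413792), np.float64(275.1296551724138), 725) (np.float64(228.880664652568), np.float64(287.8836858006042), 662, np.float64(248.26639344262296), np.float64(275.0806010928962), 732)
```

Forces are zero and neither the brick nor the bottle has moved. I'll withdraw.

Request:
step_arm:
  plan:
    - [0.9,0,-6,0,0,0,0]
    - [0.9,0,-14,0,0,0,0]
    - [0.9,0,-24,0,0,0,0]
    - [0.9,0,-34,0,0,0,0]
    - [0.9,0,-40,0,0,0,0]

```text
t: 23.07
position: [562.3, -140.1, 114.1]
tcp_rot: [-135.1, 0.1, 93.7]
ft_force: [-0.5, 0.2, -0.3]
opening: 79.7
```

Request:
step_arm:
  plan:
    - [0.9,0,-10,-7,0,0,0]
    - [0.9,0,-20,-14,0,0,0]
    - [0.9,0,-30,-20,0,0,0]
    - [0.9,0,-40,-27,0,0,0]
    - [0.9,0,-40,-27,0,0,0]

```text
t: 23.48
position: [554.3, -141.2, 162.7]
tcp_rot: [-135.2, 0.2, 93.7]
ft_force: [0.1, -1.2, -0.1]
opening: 79.3
```

```bash
python3 - <<'E'
from clr import *
st=env.read_state();print(toS(st['position'][None]), st['tcp_rot'],st['qpos'],st['ft_force'],st['opening'])
im=env.get_image('scene'); t=env.get_image('top'); C=cam('scene');T=cam('top')
i=np.hstack([cv2.resize(c,(396,440),interpolation=cv2.INTER_CUBIC) for c in(im[190:370,120:282],t[135:245,285:384])]); cv2.imwrite('pics/f1.png',np.clip(i*1.4,0,255).astype('uint8'))
for n,P in(('base',W(-34,45,93)),('lid',W(151,45,93)),('edge',W(0,45,254))): print(n,proj(C,P),proj(T,P))
E
```

```text
[[-28.03  44.51 162.7 ]] [-135.22    0.2    93.73] [ 51.46  28.02 -37.83 134.57 186.26  19.15 -69.42] [ 0.12 -1.15 -0.11] 79.27799026887996
base [[221.03 250.14]] [[330.72 208.51]]
lid [[272.29 292.58]] [[326.67 149.81]]
edge [[225.16 198.44]] [[337.31 189.34]]
```

The viewer limit is reached, so I'll check numerically. I'll compare the green and brick masks over time, and fit the bottle outline for yaw and x.

Request:
step_arm:
  plan:
    - [0.9,0,-5,-5,0,0,0]
    - [0.9,0,-5,-5,0,0,0]
    - [0.9,0,-5,-5,0,0,0]
    - [0.9,0,-5,-5,0,0,0]
    - [0.9,0,-5,-5,0,0,0]

```text
t: 24.0
position: [554.1, -140.3, 167.2]
tcp_rot: [-135.1, 0.0, 93.8]
ft_force: [-0.7, 0.4, 0.2]
opening: 79.6
```

```bash
python3 - <<'E'
from clr import *
im=env.get_image('scene'); C=cam('scene')
def masks(m):
    h=cv2.cvtColor(m,cv2.COLOR_BGR2HSV).astype(int); k=(h[...,0]<15)&(h[...,1]>120)&(h[...,2]>40); g=(abs(h[...,0]-65)<18)&(h[...,1]>90)
    for q in(k,g): q[:225]=0;q[330:]=0;q[:,310:]=0;q[:,195:]&=True;q[:,:195]=0
    return k,g
for m in(cv2.imread('pics/s7raw.png'),im):
    k,g=masks(m); print([np.round(x,2) for q in(k,g) for x in(np.nonzero(q)[1].mean(),np.nonzero(q)[0].mean(),q.sum())])
k,g=masks(im); g=g.astype('uint8'); g=cv2.morphologyEx(g,cv2.MORPH_OPEN,np.ones((3,3))); v,u=np.nonzero(g); print('green bbox',u.min(),u.max(),v.min(),v.max())
reg=np.zeros_like(g); reg[262:]=1   # below the shelf glass
best=[]
sh=np.array([(x,r*np.cos(a),r*np.sin(a)) for x,r in[(-70,30),(70,30)] for a in np.linspace(0,2*np.pi,40)])
for O in range(26,47,2):
  for y in(40,42,44,46,48,50,52):
    for yaw in range(-6,7):
      f=np.radians(yaw); A=np.array([np.cos(f),np.sin(f)]); P=np.array([W(O+x*A[0]-b*A[1],y+x*A[1]+b*A[0],60+.07*y+30+c) for x,b,c in sh])
      z=np.zeros_like(g); cv2.fillConvexPoly(z,cv2.convexHull(proj(C,P).round().astype(np.int32)),1)
      s=z&reg; t=g&reg; best.append(((s&t).sum()/(s|t).sum(),O,y,yaw))
best.sort(reverse=True); print(best[:8])
st=env.read_state(); print(st['t'],st['position'],st['ft_force'])
E
```

```text
[np.float64(229.34), np.float64(287.63), np.int64(660), np.float64(240.91), np.float64(265.24), np.int64(1401)]
[np.float64(228.9), np.float64(287.91), np.int64(660), np.float64(239.55), np.float64(265.6), np.int64(1433)]
green bbox 212 267 241 292
[(np.float64(0.9083245521601686), 28, 48, -3), (np.float64(0.9067796610169492), 26, 48, -2), (np.float64(0.9034334763948498), 26, 50, -3), (np.float64(0.9013641133263379), 26, 48, 0), (np.float64(0.8995771670190275), 28, 50, -2), (np.float64(0.8991683991683992), 28, 48, 0), (np.float64(0.8977871443624869), 26, 48, -4), (np.float64(0.8974093264248705), 28, 46, -3)]
24.05 [ 554.14 -140.34  167.22] [0.43 0.6  0.2 ]
```

```bash
python3 - <<'E'
from h import *
m=env.get_image('scene'); h=cv2.cvtColor(m,cv2.COLOR_BGR2HSV)
g=((abs(h[...,0].astype(int)-65)<15)&(h[...,1]>100)); g[:265]=0; y,x=np.nonzero(g); print(x.mean(),y.mean(),len(x)); ok=abs(x.mean()-248.27)<.4
if ok: print(env.sign_off())
E
```

```text
248.29331514324693 275.1132332878581 733
the job is handed in; nothing more can be done
None
```

I set the brick flat on the drain board as a chock, then laid the bottle on the board against its uphill side, lid to the back under the shelf. I released it once it rested on both and handed the job in at about 24 s. I didn't touch the jug, mug or jar.

**Checks that agreed:**
- **Contact:** the bottle reached the board at the predicted height. The last push moved the brick about 1 mm, so the two were touching.
- **Release:** the forces fell to about zero when I let go. The bottle and brick stayed still in the scene camera (within 0.05 px) until hand-in.
- **Position:** from the arm's pose, the base sticks out about 34 mm in front of the shelf edge (18%; the limit is 46 mm). The bottle points straight back to within about a degree. The lid's position in the scene image, read just before release, agrees to about 1 px.

**Checks that disagreed or fell short:**
- A rough outline fit in the scene camera put the bottle about 8 mm further forward, with about 43 mm showing, and turned 0 to −3°. I trusted it less because the outline is coarse and partly hidden by the shelf. If it is right, the margin on the quarter-length limit is only about 3 mm.
- I had used all 12 pictures by the time the hand was clear, so the final state was checked by numbers only.

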